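# Turn the riveted reflectors over and box them by colour

### The job

The bag reflectors come from riveting lying lens down: lay every one of them, still lens down, on the upper shelf of the turnover tray, one to a lane, and only when all are on it lift the tray by its handle until they slide off the shelf and tumble over lens up onto the lower floor, then lower the tray level again. Next put each reflector, lens up and flat, into the box of its own colour and close that box with the lid of the same colour, pressed fully home. Leave the tray level and the other things on the bench where they are.

Things in the scene. Friction and masses are not known exactly. Their poses are not given: they have to be found in the camera images.
- reflector_red: bag reflector, rigid plate 54 x 44 x 12 mm, 25 g: red lens over one face and the edges; the other face is a black back with two rivets inside a 5 mm red border. Origin in the plate's middle; x along the 54 mm, y along the 44 mm, z out of the black back: z up = lens down, z down = lens up. Starts lens down on the bench. If absent (None) nothing is asked of it
- reflector_yellow: bag reflector, rigid plate 54 x 44 x 12 mm, 25 g: yellow lens over one face and the edges; the other face is a black back with two rivets inside a 5 mm yellow border. Origin in the plate's middle; x along the 54 mm, y along the 44 mm, z out of the black back: z up = lens down, z down = lens up. Starts lens down on the bench. If absent (None) nothing is asked of it
- reflector_blue: bag reflector, rigid plate 54 x 44 x 12 mm, 25 g: blue lens over one face and the edges; the other face is a black back with two rivets inside a 5 mm blue border. Origin in the plate's middle; x along the 54 mm, y along the 44 mm, z out of the black back: z up = lens down, z down = lens up. Starts lens down on the bench. If absent (None) nothing is asked of it
- box_red: open red packing box, fixed to the bench, outside 116 (x) x 66 (y) x 26 mm high, walls and bottom 4 mm, inside 108 x 58 x 22 mm deep. Origin at the middle of its underside on the bench, z up
- box_yellow: open yellow packing box, fixed to the bench, outside 116 (x) x 66 (y) x 26 mm high, walls and bottom 4 mm, inside 108 x 58 x 22 mm deep. Origin at the middle of its underside on the bench, z up
- box_blue: open blue packing box, fixed to the bench, outside 116 (x) x 66 (y) x 26 mm high, walls and bottom 4 mm, inside 108 x 58 x 22 mm deep. Origin at the middle of its underside on the bench, z up
- lid_red: loose red lid, 60 g, plug down on the bench: plate 116 (x) x 66 (y) x 4 mm; under it a plug 102 x 52 x 6 mm (3 mm play all round in the box mouth); on top a grip bar 44 (x) x 12 (y) x 22 mm high. Origin: middle of the plug's underside, z up; plate 6 to 10 mm, grip bar 10 to 32 mm above it. Seated on a box its origin is 20 mm above the bench
- lid_yellow: loose yellow lid, 60 g, plug down on the bench: plate 116 (x) x 66 (y) x 4 mm; under it a plug 102 x 52 x 6 mm (3 mm play all round in the box mouth); on top a grip bar 44 (x) x 12 (y) x 22 mm high. Origin: middle of the plug's underside, z up; plate 6 to 10 mm, grip bar 10 to 32 mm above it. Seated on a box its origin is 20 mm above the bench
- lid_blue: loose blue lid, 60 g, plug down on the bench: plate 116 (x) x 66 (y) x 4 mm; under it a plug 102 x 52 x 6 mm (3 mm play all round in the box mouth); on top a grip bar 44 (x) x 12 (y) x 22 mm high. Origin: middle of the plug's underside, z up; plate 6 to 10 mm, grip bar 10 to 32 mm above it. Seated on a box its origin is 20 mm above the bench
- tray (a joint): angle of the turnover tray about its hinge, rad: 0 level at rest, grows as the handle is lifted, stop at 1.25; 0.55 kg, lightly damped, sinks back to 0 if let go. A reflector on the upper shelf slides off at about 0.2 to 0.25, drops nose first into the gutter and topples, turned, onto the lower floor once the tray is raised to about 0.9 to 1.0
- tray_hinge (a point): frame of the three-lane turnover tray, turns with it: origin on the hinge axis, middle of the tray's far lower edge, 20 mm above the bench; x points from handle towards hinge, y along the hinge, z up from the tray's underside. Lanes 1, 2, 3: centres y = +54, 0, -54, 50 mm wide, slippery, between 4 mm walls 50 mm high. Gutter x -107 to -60, surface z 3 mm
- tray_handle (a point): middle of the tray's black round handle bar, 12 mm thick, 110 mm free along y between two arms, 65 mm behind the tray's rear face, at (-213, 0, 30) mm in the tray frame, 50 mm above the bench at rest; axes as the tray frame
- shelf1 (a point): point on the upper shelf of lane 1 (surface x -144 to -107, z 36 mm in the tray frame), mid-lane, 8 mm behind its edge over the gutter. A reflector centred here, 54 mm along the lane, lies stably, its front overhanging the gutter, 2 mm from the rear stops (4 mm thick, 50 mm high, open notch 32 mm wide mid-lane for a finger); axes as the tray frame
- shelf2 (a point): point on the upper shelf of lane 2 (surface x -144 to -107, z 36 mm in the tray frame), mid-lane, 8 mm behind its edge over the gutter. A reflector centred here, 54 mm along the lane, lies stably, its front overhanging the gutter, 2 mm from the rear stops (4 mm thick, 50 mm high, open notch 32 mm wide mid-lane for a finger); axes as the tray frame
- shelf3 (a point): point on the upper shelf of lane 3 (surface x -144 to -107, z 36 mm in the tray frame), mid-lane, 8 mm behind its edge over the gutter. A reflector centred here, 54 mm along the lane, lies stably, its front overhanging the gutter, 2 mm from the rear stops (4 mm thick, 50 mm high, open notch 32 mm wide mid-lane for a finger); axes as the tray frame
- floor1 (a point): point on the lower floor of lane 1 (surface x -60 to 0, z 23 mm in the tray frame), mid-lane, 28 mm behind the front stops (x 0 to 4, 50 mm high, open notch 32 mm wide mid-lane for a finger). A turned reflector ends flat about here, against the stops; axes as the tray frame
- floor2 (a point): point on the lower floor of lane 2 (surface x -60 to 0, z 23 mm in the tray frame), mid-lane, 28 mm behind the front stops (x 0 to 4, 50 mm high, open notch 32 mm wide mid-lane for a finger). A turned reflector ends flat about here, against the stops; axes as the tray frame
- floor3 (a point): point on the lower floor of lane 3 (surface x -60 to 0, z 23 mm in the tray frame), mid-lane, 28 mm behind the front stops (x 0 to 4, 50 mm high, open notch 32 mm wide mid-lane for a finger). A turned reflector ends flat about here, against the stops; axes as the tray frame
- mallet: bystander, to be left alone: rubber mallet lying on its side, black head 66 mm across and 95 mm long, wooden handle. Origin at the middle of its underside
- tape_roll: bystander, to be left alone: roll of brown tape, 90 mm across, 24 mm high. Origin at the middle of its underside
- setting_die: bystander, to be left alone: small steel rivet setting die, 42 mm across, 40 mm high. Origin at the middle of its underside
- rivet_cup: bystander, to be left alone: white plastic cup, 68 mm across, 45 mm high. Origin at the middle of its underside
- marker: bystander, to be left alone: marker pen lying down, 140 mm long, 17 mm thick. Origin at the middle of its underside
Things that resemble listed ones, but are neither listed nor needed, are in the scene too. Leave any green look-alike of the box_red alone. Leave any purple look-alike of the reflector_red alone.

How it is judged:
On the way, in this order (a step that is already met when the one before it is completed fails the run):
1. every reflector present rests lens down on the shelf side of the level tray (on the shelf or tipped into the gutter) (x of reflector_red in the frame of tray_hinge between -0.15 and -0.062 m and y of reflector_red in the frame of tray_hinge between -0.082 and 0.082 m and z of reflector_red in the frame of tray_hinge between 0.008 and 0.052 m and angle between each of reflector_red, reflector_yellow, reflector_blue's own z axis and vertical below 0.8 rad and linear speed of each of reflector_red, reflector_yellow, reflector_blue below 0.03 m/s and x of reflector_yellow in the frame of tray_hinge between -0.15 and -0.062 m and y of reflector_yellow in the frame of tray_hinge between -0.082 and 0.082 m and z of reflector_yellow in the frame of tray_hinge between 0.008 and 0.052 m and x of reflector_blue in the frame of tray_hinge between -0.15 and -0.062 m and y of reflector_blue in the frame of tray_hinge between -0.082 and 0.082 m and z of reflector_blue in the frame of tray_hinge between 0.008 and 0.052 m and value of joint tray below 0.06 rad), for 0.2 s.
2. the tray is tilted (beyond 0.6 rad) with every reflector in it (x of reflector_red in the frame of tray_hinge between -0.16 and 0.02 m and y of reflector_red in the frame of tray_hinge between -0.09 and 0.09 m and z of reflector_red in the frame of tray_hinge between 0 and 0.1 m and x of reflector_yellow in the frame of tray_hinge between -0.16 and 0.02 m and y of reflector_yellow in the frame of tray_hinge between -0.09 and 0.09 m and z of reflector_yellow in the frame of tray_hinge between 0 and 0.1 m and x of reflector_blue in the frame of tray_hinge between -0.16 and 0.02 m and y of reflector_blue in the frame of tray_hinge between -0.09 and 0.09 m and z of reflector_blue in the frame of tray_hinge between 0 and 0.1 m and value of joint tray above 0.6 rad).
3. the tray is level again and every reflector lies flat, lens up, on its lower floor (x of reflector_red in the frame of tray_hinge between -0.062 and 0 m and y of reflector_red in the frame of tray_hinge between -0.082 and 0.082 m and z of reflector_red in the frame of tray_hinge between 0.024 and 0.036 m and angle between each of reflector_red, reflector_yellow, reflector_blue's own z axis and vertical above 2.9 rad and linear speed of each of reflector_red, reflector_yellow, reflector_blue below 0.03 m/s and x of reflector_yellow in the frame of tray_hinge between -0.062 and 0 m and y of reflector_yellow in the frame of tray_hinge between -0.082 and 0.082 m and z of reflector_yellow in the frame of tray_hinge between 0.024 and 0.036 m and x of reflector_blue in the frame of tray_hinge between -0.062 and 0 m and y of reflector_blue in the frame of tray_hinge between -0.082 and 0.082 m and z of reflector_blue in the frame of tray_hinge between 0.024 and 0.036 m and value of joint tray below 0.06 rad), for 0.2 s.
At the end, for the whole second after the job is handed in: Every reflector present lies flat (within 0.19 rad) and lens up on the bottom of the box of its colour, and that box is shut by the lid of its colour, seated level within 0.06 rad and about 3 mm of fully down; the tray is level (below 0.06 rad); everything is at rest (x of reflector_red in the frame of box_red between -0.034 and 0.034 m and y of reflector_red in the frame of box_red between -0.02 and 0.02 m and z of reflector_red in the frame of box_red between 0.006 and 0.014 m and angle between each of reflector_red, reflector_yellow, reflector_blue's own z axis and vertical above 2.95 rad and linear speed of each of reflector_red, reflector_yellow, reflector_blue below 0.02 m/s and horizontal distance between lid_red and reflector_red below 0.04 m and z of lid_red in the frame of reflector_red between -0.0135 and -0.007 m and angle between the z axis of lid_red and the z axis of reflector_red, either way round below 0.06 rad and x of reflector_yellow in the frame of box_yellow between -0.034 and 0.034 m and y of reflector_yellow in the frame of box_yellow between -0.02 and 0.02 m and z of reflector_yellow in the frame of box_yellow between 0.006 and 0.014 m and horizontal distance between lid_yellow and reflector_yellow below 0.04 m and z of lid_yellow in the frame of reflector_yellow between -0.0135 and -0.007 m and angle between the z axis of lid_yellow and the z axis of reflector_yellow, either way round below 0.06 rad and x of reflector_blue in the frame of box_blue between -0.034 and 0.034 m and y of reflector_blue in the frame of box_blue between -0.02 and 0.02 m and z of reflector_blue in the frame of box_blue between 0.006 and 0.014 m and horizontal distance between lid_blue and reflector_blue below 0.04 m and z of lid_blue in the frame of reflector_blue between -0.0135 and -0.007 m and angle between the z axis of lid_blue and the z axis of reflector_blue, either way round below 0.06 rad and value of joint tray below 0.06 rad); the robot touches nothing.
It fails at once if another thing on the bench (mallet, tape roll, die, cup, marker) is moved more than 50 mm (distance of any of mallet, tape_roll, setting_die, rivet_cup, marker from where it was at the start of the episode above 0.05 m).
It fails at once if the cup is knocked over (angle between rivet_cup's own z axis and vertical above 0.6 rad).
Of reflector_red, reflector_yellow, reflector_blue only 2 to 3 are there at a start; the rules pass over those that are not, and their reading is None.
At some moment in a run one of reflector_red, reflector_yellow, reflector_blue, lid_red, lid_yellow, lid_blue may be knocked a few centimetres aside while the robot is not near it.
Once in a run the grip may slacken for a moment while it holds something.
It also fails if it takes over 210 s, if anything falls off the work surface, if the arm or the gripper's body presses on something with over 40 N, if the wrist force passes 120 N, or if a joint passes its speed limit or range.

### The arm

A 6-joint arm with a two-finger parallel gripper is mounted at the origin on the work surface. World frame = base frame: x ahead of the robot, y to its left, z up, the work surface at z = 0. Lengths are in m, angles in rad, forces in N, time in s.
With the tool pointing down it reaches from about 0.425 to 0.95 m from the base axis. Payload 3.5 kg.
Tool frame: the origin (TCP) lies at the very end of the fingers, on their centre line; the grasp point (between the pads) lies 19 mm behind it; z points along the fingers, y is the direction in which the jaws open and shut (so a half turn about z gives the same grasp; the last joint's range is limited). The gripper opens to 85 mm and grips with 20 to 120 N. Pads are 22 mm wide; open, the fingers measure 114 mm over their backs; the gripper's body (76 mm by 85 mm) begins 54 mm behind the grasp point. The pads swing forward as they close: fully open they stand 13 mm farther back than shut.
Start: joints at [1.003, 0.286, 1.577, -0, 1.279, -0.15], TCP at [0.274, 0.617, 0.231] pointing down, gripper open.
Joint ranges: [-2.77, 2.77], [-0.9, 2.22], [0.21, 2.48], [-1.53, 4.67], [0.24, 2.81], [-2.84, 2.84]. Speed limits (rad/s): [2.79, 2.79, 3.14, 3.14, 3.14, 3.14].

### API

Orientations are given as a unit quaternion [x, y, z, w].
In Python, from plant import ctrl, eyes, ticket gives the robot as it stands.
- The arm moves only by the tool send_rows, never from a script. Its arguments are lists of equal length, an entry for each row: "translation": the shift along the tool's x, y, z in units of 30 mm (1.0 is 30 mm), a list of three; "rotation": the turn, a rotation vector about the tool's x, y, z in units of 5 degrees (1.0 is 5 degrees), a list of three; "grip": the finger opening in mm, from 0 to 85.4. A call has 1 to 5 rows; each row shifts and turns the commanded pose from where the row before left it, along the tool's axes as they then stand; what a row does not reach is not made up. A row lasts 1/8 s, in which the tool goes at most 62.5 mm and 10.7 degrees, less where a joint would pass 70% of its speed; a pose out of reach is approached as far as the arm can. A call is refused whole if a number of a shift passes 1 or a number of a turn 1, either way. A call with a gripper value outside its range is refused whole. The fingers move at their own pace and stop on an object; "squeeze" is the grip in N (left out, the last holds). Time passes only in rows, so rows that do not move let the fingers close. It gives the time, the measured TCP pose, the force and the opening at its end, in the units of the state.
- ctrl.get_state(): the state, without advancing time (a new reading comes with each control period).
- eyes.read_camera(name): name is "scene" or "top"; returns a dict with "image" (400x640x3 uint8, blue, green, red), "mtx" (3x3 intrinsics, pixels), "xyz" and "orientation" of the camera in the world. Camera axes: x right, y down, z forward; pixel columns grow to the right and rows downward; lengths in m; the calibration is good to about 2 mm. A picture is of the moment at which its call begins. There is no depth.
- ticket.sign_off(): hands the job in, once; it reports no verdict.
The state is a dict: "time": time; "qpos": joint angles; "dq": joint speeds; "joint_efforts": joint torques, N m; "eef_pos": TCP position; "tcp_rot": TCP orientation; "contact_force": force on the tool from outside, world axes, zero at the start; "wrist_torque": the same for the moment, N m; "opening": opening from 0.0 (shut) to 1.0 (fully open).
Only numpy, scipy, OpenCV 4.12 (cv2) and the standard library are available. Lean on these libraries where they do the work, as an engineer would, in place of code of your own. Each camera call takes 0.05 s, during which the arm holds its last target. There are 200 camera calls.

## Working session

There is one attempt and no reset: what is moved stays moved. The work goes in short steps, Python scripts to look and compute and a tool call to move; the robot and the scene stay as the last step left them, time stands still between calls to the robot, and variables do not carry over. Pictures are saved under pics/ and viewed, about 12 in all and at most 16, crops included, and the job is handed in when it is done.

Besides the shell and the picture viewer there is one more tool, called after "Emit:" in YAML: its name, and indented under it one key for each argument. send_rows: Moves the arm, as the interface text tells. Its arguments: {"type":"object","properties":{"translation":{"type":"array"},"rotation":{"type":"array"},"grip":{"type":"array"},"squeeze":{"type":"number"}},"required":["translation","rotation","grip"]}

```bash
ls; mkdir -p pics; cat > h.py <<'E'
import numpy as np, cv2
from scipy.spatial.transform import Rotation as R
from plant import ctrl, eyes, ticket
def cam(n):
    d=eyes.read_camera(n); return d
def ray(d,u,v,z):
    Rm=R.from_quat(d["orientation"]).as_matrix(); k=np.linalg.inv(d["mtx"])
    r=Rm@(k@np.array([u,v,1.])); o=np.array(d["xyz"]); return o+r*(z-o[2])/r[2]
def proj(d,p):
    Rm=R.from_quat(d["orientation"]).as_matrix(); q=d["mtx"]@(Rm.T@(np.array(p)-d["xyz"])); return q[:2]/q[2]
E
python3 - <<'E'
from h import *
print(ctrl.get_state())
for n in("scene","top"):
    d=cam(n); cv2.imwrite(f"pics/{n}0.png",d["image"]); np.save(f"/tmp/{n}.npy",d,allow_pickle=True)
    print(n,d["mtx"],d["xyz"],d["orientation"],d["image"].shape)
E
```

```text
pics
{'time': 0.0, 'qpos': array([ 1.00300122e+00,  2.87198557e-01,  1.57821456e+00, -3.53263558e-06,
        1.27858012e+00, -1.49972989e-01]), 'dq': array([ 0.00068157, -0.00130005, -0.0004895 ,  0.00223291, -0.00145826,
       -0.00113466]), 'joint_efforts': array([-4.86613080e-04, -4.05989707e+01, -2.92619258e+01, -2.58078717e-04,
        5.74844235e-03, -2.04865501e-06]), 'eef_pos': array([0.27348875, 0.61638193, 0.22990491]), 'tcp_rot': array([ 2.07394110e-01,  9.78256736e-01, -1.12441693e-03, -4.19995887e-04]), 'contact_force': array([-0.43619949, -0.42821643, -0.40764472]), 'wrist_torque': array([ 0.00801975, -0.02480471,  0.01554293]), 'opening': 0.9995921439010637}
scene [[422.72289764   0.         320.55366653]
 [  0.         422.72289764 202.91958153]
 [  0.           0.           1.        ]] [1.3535292  0.73516208 0.91450234] [ 0.31918098  0.83194074 -0.42602213 -0.15653516] (400, 640, 3)
top [[396.40757563   0.         318.61037481]
 [  0.         396.40757563 193.11168751]
 [  0.           0.           1.        ]] [ 0.50077179 -0.16468682  1.37881384] [-0.6990273   0.714179   -0.02454223  0.02658708] (400, 640, 3)
```

```bash
python3 -c "
import cv2,numpy as np
for n in('scene','top'):
    a=cv2.imread(f'pics/{n}0.png');cv2.imwrite(f'pics/{n}0b.png',cv2.resize(a,(800,500),interpolation=cv2.INTER_CUBIC))"
```

```text
(no output)
```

View pics/top0b.png

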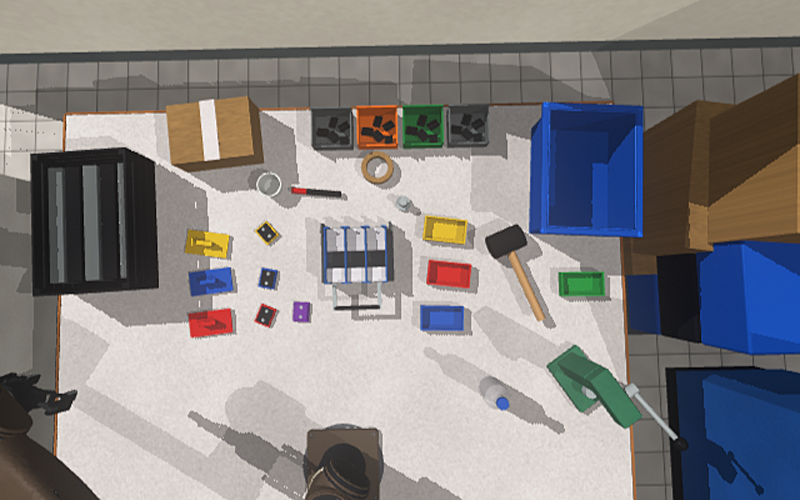

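View pics/scene0b.png

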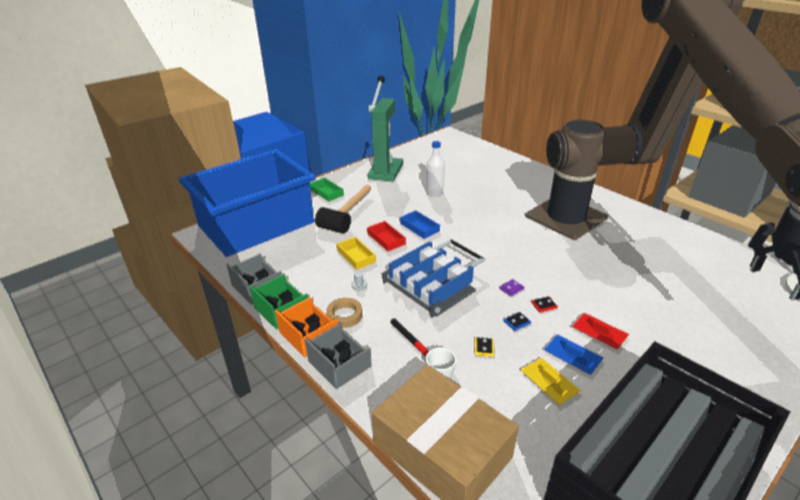

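```bash
cat >> h.py <<'E'
HUE={"red":((0,7),(174,180)),"yellow":((20,33),),"blue":((104,125),),"green":((60,90),)}
def blobs(d,c,amin=60,smin=110,vmin=60,roi=None):
    S=4; im=cv2.resize(d["image"],None,fx=S,fy=S,interpolation=cv2.INTER_CUBIC)
    h=cv2.cvtColor(im,cv2.COLOR_BGR2HSV); m=0
    for a,b in HUE[c]: m=m|cv2.inRange(h,(a,smin,vmin),(b,255,255))
    cs,_=cv2.findContours(m,cv2.RETR_EXTERNAL,cv2.CHAIN_APPROX_NONE); out=[]
    for k in cs:
        k=cv2.convexHull(k)
        A=cv2.contourArea(k)/S/S
        if A<amin: continue
        M=cv2.moments(k); u=(M["m10"]/M["m00"]+.5)/S-.5; v=(M["m01"]/M["m00"]+.5)/S-.5
        out.append((u,v,A,(cv2.minAreaRect(k),(k.reshape(-1,2)+.5)/S-.5)))
    return out
def rect(d,k,z):
    w=np.array([ray(d,u,v,z)[:2] for u,v in k])*1000
    (cx,cy),(a,b),t=cv2.minAreaRect(w.astype(np.float32))
    if a<b: a,b,t=b,a,t+90
    t=(t+90)%180-90
    return np.round([cx,cy,a,b,t],1)   # centre mm, long, short, yaw of long axis deg
E
python3 - <<'E'
from h import *
for n in("top","scene"):
    d=np.load(f"/tmp/{n}.npy",allow_pickle=True).item()
    for c in("red","yellow","blue"):
        for u,v,A,(r,k) in blobs(d,c):
            if A<2500: print(n,c,round(u,1),round(v,1),round(A),"z12",rect(d,k,.012),"z10",rect(d,k,.010)[:2],"z26",rect(d,k,.026))
d=np.load("/tmp/top.npy",allow_pickle=True).item()
im=d["image"]
a=im[160:270,140:395]; a=cv2.resize(a,None,fx=3.1,fy=3.1,interpolation=cv2.INTER_CUBIC); print(a.shape); cv2.imwrite("pics/c1.png",a)
a=im[170:260,250:325]; cv2.imwrite("pics/c2.png",cv2.resize(a,None,fx=6.6,fy=6.6,interpolation=cv2.INTER_CUBIC))
E
```

```text
top red 168.0 257.9 664 z12 [389.  358.3 116.9  67.2 -84. ] z10 [388.8 359.1] z26 [390.1 353.  115.7  66.6 -84. ]
top red 211.9 251.9 206 z12 [406.  208.1  54.   45.4 -23.3] z10 [405.9 208.7] z26 [407.  204.3  53.5  44.9 -23.3]
top red 358.8 218.8 682 z12 [ 508.4 -298.1  119.8   67.9   82.6] z10 [ 508.4 -298.3] z26 [ 508.3 -296.7  118.5   67.2   82.6]
top yellow 165.4 194.6 645 z12 [606.1 368.7 117.1  67.   81.2] z10 [606.3 369.5] z26 [605.  363.2 115.9  66.3  81.2]
top yellow 213.1 186.0 201 z12 [632.6 203.   55.7  45.   41.2] z10 [632.8 203.5] z26 [631.2 199.2  55.2  44.5  41.2]
top yellow 355.6 183.4 680 z12 [ 631.  -290.4  119.4   69.3   82.3] z10 [ 631.2 -290.6] z26 [ 629.7 -289.2  118.2   68.6   82.3]
top blue 401.7 322.4 76 z12 [ 156.1 -433.    32.9   32.2   88.8] z10 [ 155.6 -433.3] z26 [ 159.6 -430.2   32.5   31.9   88.8]
top blue 353.2 254.1 667 z12 [ 388.4 -275.6  117.4   66.4   88.1] z10 [ 388.3 -275.8] z26 [ 389.6 -274.5  116.2   65.7   88.1]
top blue 515.0 242.3 1108 z12 [ 4.134e+02 -8.288e+02  1.618e+02  8.390e+01  2.000e-01] z10 [ 413.3 -829.7] z26 [ 4.143e+02 -8.220e
[... 2432 characters left out ...]
+02 1.310e+01 1.966e+02 5.300e+01 4.000e-01]
scene blue 347.7 221.7 466 z12 [530.3 -55.6 200.1  57.1   1.5] z10 [528.5 -57.3] z26 [543.1 -43.3 197.   56.2   1.5]
scene blue 332.2 210.9 905 z12 [ 530.7 -136.1  200.9  107.8    1.6] z10 [ 528.9 -138.1] z26 [ 543.4 -122.6  197.8  106.1    1.6]
scene blue 335.6 179.1 405 z12 [ 386.1 -281.3  140.6   88.1   88.3] z10 [ 384.  -283.5] z26 [ 401.2 -265.5  138.4   86.7   88.3]
scene blue 350.0 91.9 72 z12 [-315.2 -902.   397.5   20.9   38.4] z10 [-318.9 -905.7] z26 [-289.3 -876.6  391.4   20.5   38.4]
scene blue 357.6 36.9 557 z12 [-1378.6 -1865.4  2338.9    74.6    42.5] z10 [-1384.7 -1871.1] z26 [-1336.2 -1825.   2302.6    73.4    42.5]
(341, 790, 3)
```

View pics/c2.png

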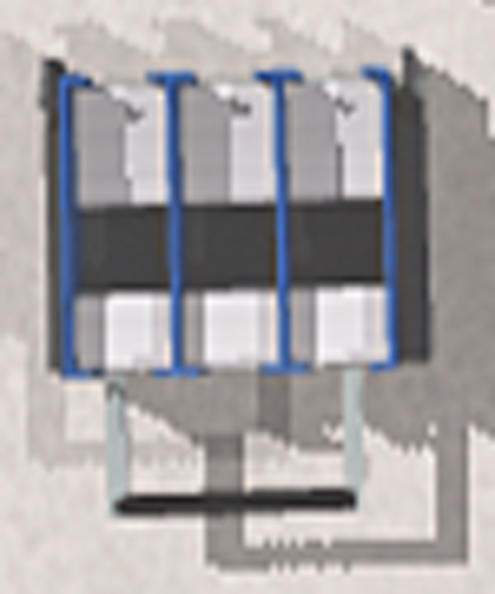

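```bash
python3 - <<'E'
from h import *
d=np.load("/tmp/top.npy",allow_pickle=True).item()
def p(x,y,z): return ray(d,250+x/6.6-.5,170+y/6.6-.5,z)[:2]*1000
F=[p(66,76,.07),p(176,74,.07),p(281,73,.07),p(387,71,.07)]
B=[p(72,374,.07),p(178,373,.07),p(286,371,.07),p(392,370,.07)]
print(np.round(F,1),np.round(B,1)); 
F=np.array(F);B=np.array(B)
print("yaw from walls",[np.degrees(np.arctan2(*(f-b)[::-1])) for f,b in zip(F,B)], "len",np.linalg.norm(F-B,axis=1),"width",np.linalg.norm(F[0]-F[3]))
v=F[0]-F[3];print("yaw from front",np.degrees(np.arctan2(-v[0],v[1])))
v=B[0]-B[3];print("yaw from back",np.degrees(np.arctan2(-v[0],v[1])))
a,b=p(118,502,.053),p(352,496,.053);print("handle",a,b,(a+b)/2,np.degrees(np.arctan2(-(a-b)[0],(a-b)[1])))
print("mean",F.mean(0),B.mean(0))
# scene cam wall blobs check
d2=np.load("/tmp/scene.npy",allow_pickle=True).item()
E
```

```text
[[ 640.1   33.4]
 [ 639.9  -21.9]
 [ 639.3  -74.8]
 [ 639.1 -128.1]] [[ 490.7   32. ]
 [ 490.1  -20.9]
 [ 489.9  -74.8]
 [ 489.3 -127.7]]
yaw from walls [np.float64(0.5445711865800894), np.float64(-0.3962187930585437), np.float64(0.01279004457731627), np.float64(-0.15825484731258094)] len [149.44212362 149.87728241 149.38542763 149.86784828] width 161.4796382399377
yaw from front -0.34625293108164507
yaw from back -0.5052329056019207
handle [425.82640685  12.05710192] [ 426.34032497 -105.80853644] [426.08336591 -46.87571726] 0.2498196534662269
mean [639.61552519 -47.84285298] [489.97508198 -47.84368328]
```

```bash
cat >> h.py <<'E'
def go(x,y,z,psi=None):
    """print units from measured pose to target (m), psi = jaw direction deg"""
    s=ctrl.get_state(); M=R.from_quat(s["tcp_rot"]).as_matrix(); p=np.array(s["eef_pos"])
    ps=np.degrees(np.arctan2(M[1,1],M[0,1]))
    turn=0 if psi is None else -(((psi-ps)+90)%180-90)/5
    t=M.T@(np.array([x,y,z])-p)/.03
    f=np.radians(psi if psi is not None else ps); 
    if psi is not None and abs(((psi-ps+180)%360)-180)>90: f+=np.pi
    d=np.array([x,y,z])-p
    t2=np.array([-np.sin(f)*d[0]+np.cos(f)*d[1],np.cos(f)*d[0]+np.sin(f)*d[1],-d[2]])/.03
    tilt=np.degrees(np.arccos(-M[2,2]))
    print("t",round(s["time"],2),"p",np.round(p*1000,1),"psi %.2f tilt %.2f"%(ps,tilt),"open %.1f"%(85.4*s["opening"]),"F",np.round(s["contact_force"],1))
    print("  turn units(5deg) %.2f ; units now %s ; units after turn %s"%(turn,np.round(t,2),np.round(t2,2)), "q6 %.2f"%s["qpos"][5])
E
python3 -c "
from h import *
go(.6327,.2033,.12,41.2)"
```

```text
t 0.1 p [273.5 616.4 230.1] psi 66.06 tilt 0.12 open 85.5 F [ 0.2 -0.6 -0.7]
  turn units(5deg) 4.97 ; units now [-16.53  -7.72   3.68] ; units after turn [-18.25  -0.06   3.67] q6 -0.15
```

Emit:
send_rows:
  translation:
    - [0,0,0]
    - [0,0,0]
    - [0,0,0]
    - [0,0,0]
    - [0,0,0]
  rotation:
    - [0,0,1]
    - [0,0,1]
    - [0,0,1]
    - [0,0,1]
    - [0,0,0.97]
  grip: [70,70,70,70,70]
  squeeze: 40

```text
time: 0.72
eef_pos: [0.2736, 0.6166, 0.2305]
tcp_rot: [0.414, 0.91, -0.001, -0.0]
contact_force: [1.2, 0.0, -0.3]
opening: 0.819
```

Emit:
send_rows:
  translation:
    - [-1,0,0]
    - [-1,0,0]
    - [-1,0,0]
    - [-1,0,0]
    - [-1,0,0]
  rotation:
    - [0,0,0]
    - [0,0,0]
    - [0,0,0]
    - [0,0,0]
    - [0,0,0]
  grip: [70,70,70,70,70]

```text
time: 1.35
eef_pos: [0.373, 0.5031, 0.2306]
tcp_rot: [0.413, 0.911, -0.001, -0.0]
contact_force: [0.1, -0.3, -0.5]
opening: 0.822
```

Emit:
send_rows:
  translation:
    - [-1,0,0.3]
    - [-1,0,0.3]
    - [-1,0,0.3]
    - [-1,0,0.3]
    - [-1,0,0.3]
  rotation:
    - [0,0,0]
    - [0,0,0]
    - [0,0,0]
    - [0,0,0]
    - [0,0,0]
  grip: [70,70,70,70,70]

```text
time: 1.98
eef_pos: [0.4717, 0.3903, 0.1854]
tcp_rot: [0.413, 0.911, -0.0, -0.0]
contact_force: [0.3, -0.4, -0.7]
opening: 0.818
```

Emit:
send_rows:
  translation:
    - [-1,0,0.3]
    - [-1,0,0.3]
    - [-1,0,0.3]
    - [-1,0,0.3]
    - [-1,0,0.3]
  rotation:
    - [0,0,0]
    - [0,0,0]
    - [0,0,0]
    - [0,0,0]
    - [0,0,0]
  grip: [70,70,70,70,70]

```text
time: 2.6
eef_pos: [0.5705, 0.2775, 0.1404]
tcp_rot: [0.413, 0.911, -0.0, -0.0]
contact_force: [0.8, 0.1, -0.1]
opening: 0.817
```

```bash
python3 -c "
from h import *
go(.6327,.2033,.03,41.2)"
```

```text
t 2.6 p [570.5 277.5 140.4] psi 41.21 tilt 0.06 open 69.8 F [ 0.8  0.1 -0.1]
  turn units(5deg) 0.00 ; units now [-3.23 -0.07  3.68] ; units after turn [-3.23 -0.07  3.68] q6 -0.43
```

Emit:
send_rows:
  translation:
    - [-1,-0.07,0.4]
    - [-1,0,0.4]
    - [-1,0,0.4]
    - [-0.23,0,0.8]
    - [0,0,0.9]
  rotation:
    - [0,0,0]
    - [0,0,0]
    - [0,0,0]
    - [0,0,0]
    - [0,0,0]
  grip: [66,66,66,66,66]

```text
time: 3.22
eef_pos: [0.6323, 0.204, 0.0527]
tcp_rot: [0.413, 0.911, -0.0, -0.0]
contact_force: [0.2, -0.3, -0.6]
opening: 0.771
```

Emit:
send_rows:
  translation:
    - [0,0,0.78]
    - [0,0,0.5]
    - [0,0,0.3]
    - [0,0,0.1]
    - [0,0,0]
  rotation:
    - [0,0,0]
    - [0,0,0]
    - [0,0,0]
    - [0,0,0]
    - [0,0,0]
  grip: [66,66,66,66,66]

```text
time: 3.85
eef_pos: [0.6331, 0.2043, 0.0045]
tcp_rot: [0.413, 0.911, 0.0, 0.0]
contact_force: [-0.2, -0.3, -0.6]
opening: 0.774
```

```bash
python3 -c "
from h import *
go(.6327,.2033,.0,41.2)
d=cam('scene');im=d['image'];u,v=map(int,proj(d,(.63,.2,.02)));cv2.imwrite('pics/y1.png',cv2.resize(im[v-50:v+30,u-60:u+60],None,fx=6,fy=6,interpolation=cv2.INTER_CUBIC))"
```

```text
t 3.85 p [633.1 204.3   4.5] psi 41.22 tilt 0.06 open 66.1 F [-0.2 -0.3 -0.6]
  turn units(5deg) 0.00 ; units now [-0.02 -0.03  0.15] ; units after turn [-0.02 -0.03  0.15] q6 -0.56
```

View pics/y1.png

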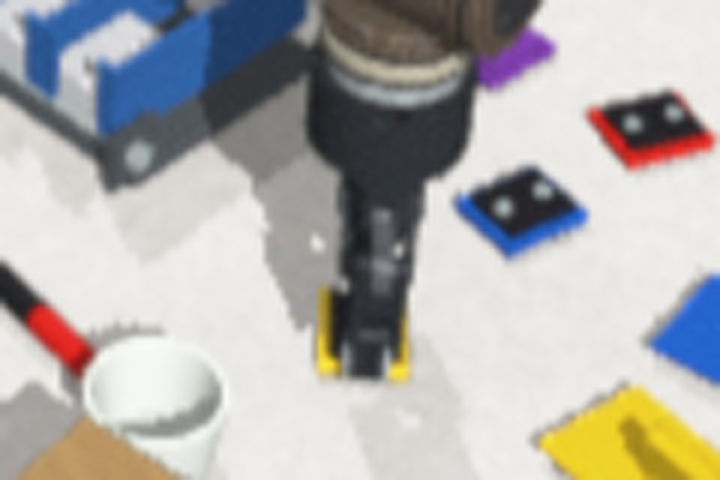

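Emit:
send_rows:
  translation:
    - [0,0,0.12]
    - [0,0,0]
    - [0,0,0]
    - [0,0,0]
    - [0,0,0]
  rotation:
    - [0,0,0]
    - [0,0,0]
    - [0,0,0]
    - [0,0,0]
    - [0,0,0]
  grip: [66,45,45,45,45]
  squeeze: 60

```text
time: 4.53
eef_pos: [0.6331, 0.2042, 0.0009]
tcp_rot: [0.413, 0.911, 0.0, 0.0]
contact_force: [-1.1, -0.6, 3.6]
opening: 0.612
```

Emit:
send_rows:
  translation:
    - [0,0,-0.3]
    - [0,0,-0.7]
    - [0,0,-1]
    - [0,0,-1]
    - [0,0,-1]
  rotation:
    - [0,0,0]
    - [0,0,0]
    - [0,0,0]
    - [0,0,0]
    - [0,0,0]
  grip: [45,45,45,45,45]

```text
time: 5.15
eef_pos: [0.6327, 0.2042, 0.1228]
tcp_rot: [0.413, 0.911, 0.0, 0.001]
contact_force: [-0.2, 0.5, -0.7]
opening: 0.61
```

Emit:
send_rows:
  translation:
    - [0,0,0]
    - [0,0,0]
    - [0,0,0]
    - [0,0,0]
    - [0,0,0]
  rotation:
    - [0,0,1]
    - [0,0,1]
    - [0,0,1]
    - [0,0,1]
    - [0,0,1]
  grip: [45,45,45,45,45]

```text
time: 5.78
eef_pos: [0.6327, 0.2042, 0.1218]
tcp_rot: [0.601, 0.799, 0.0, 0.0]
contact_force: [0.5, 0.7, -0.4]
opening: 0.612
```

Emit:
send_rows:
  translation:
    - [0,0,0]
    - [0,0,0]
    - [0,0,0]
    - [0,0,0]
  rotation:
    - [0,0,1]
    - [0,0,1]
    - [0,0,1]
    - [0,0,0.26]
  grip: [45,45,45,45]

```text
time: 6.28
eef_pos: [0.6328, 0.2042, 0.1216]
tcp_rot: [0.708, 0.706, 0.0, 0.0]
contact_force: [-0.6, -0.3, 0.2]
opening: 0.61
```

```bash
python3 -c "
from h import *
go(.522,.0062,.12,-.1)"
```

```text
t 6.28 p [632.8 204.2 121.6] psi -0.10 tilt 0.07 open 52.1 F [-0.6 -0.3  0.2]
  turn units(5deg) 0.00 ; units now [-6.61 -3.68  0.05] ; units after turn [-6.61 -3.68  0.05] q6 0.16
```

Emit:
send_rows:
  translation:
    - [-1,-0.6,0]
    - [-1,-0.6,0]
    - [-1,-0.6,0]
    - [-1,-0.6,0]
    - [-1,-0.6,0]
  rotation:
    - [0,0,0]
    - [0,0,0]
    - [0,0,0]
    - [0,0,0]
    - [0,0,0]
  grip: [45,45,45,45,45]

```text
time: 6.9
eef_pos: [0.5419, 0.0534, 0.1211]
tcp_rot: [0.707, 0.707, 0.0, 0.0]
contact_force: [-0.1, 0.5, 0.6]
opening: 0.608
```

Emit:
send_rows:
  translation:
    - [-1,-0.6,0]
    - [-0.6,-0.08,0]
    - [0,0,0.5]
    - [0,0,0]
  rotation:
    - [0,0,0]
    - [0,0,0]
    - [0,0,0]
    - [0,0,0]
  grip: [45,45,45,45]

```text
time: 7.4
eef_pos: [0.521, 0.007, 0.1035]
tcp_rot: [0.708, 0.707, -0.001, -0.002]
contact_force: [-0.6, 0.2, 0.1]
opening: 0.607
```

```bash
python3 -c "
from h import *
go(.522,.0062,.058,-.1)
d=cam('scene');im=d['image'];u,v=map(int,proj(d,(.54,-.03,.06)));cv2.imwrite('pics/y2.png',cv2.resize(im[v-40:v+40,u-55:u+55],None,fx=7,fy=7,interpolation=cv2.INTER_CUBIC))"
```

```text
t 7.4 p [521.    7.  103.5] psi -0.07 tilt 0.19 open 51.9 F [-0.6  0.2  0.1]
  turn units(5deg) 0.01 ; units now [-0.03  0.04  1.52] ; units after turn [-0.03  0.03  1.52] q6 -0.18
```

View pics/y2.png

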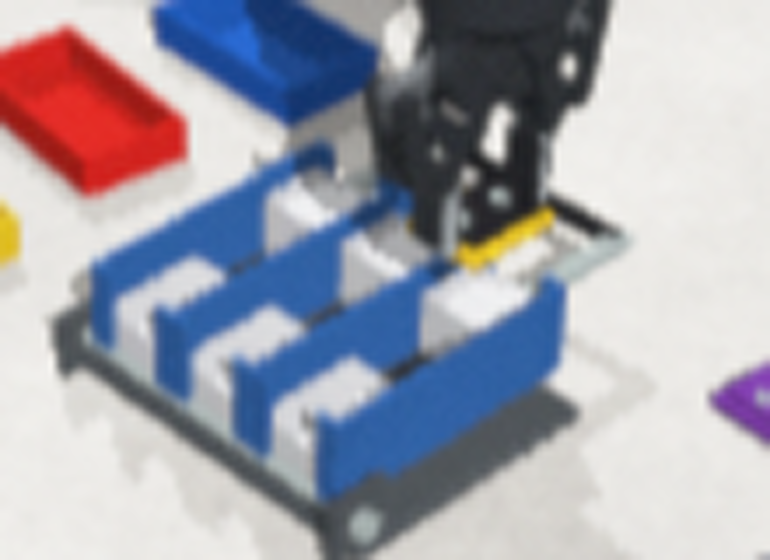

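Emit:
send_rows:
  translation:
    - [-0.03,0.04,0.7]
    - [0,0,0.5]
    - [0,0,0.2]
    - [0,0,0.08]
    - [0,0,0]
  rotation:
    - [0,0,0]
    - [0,0,0]
    - [0,0,0]
    - [0,0,0]
    - [0,0,0]
  grip: [45,45,45,45,45]

```text
time: 8.07
eef_pos: [0.5234, 0.0055, 0.0612]
tcp_rot: [0.708, 0.707, 0.0, 0.0]
contact_force: [0.4, 0.0, 0.3]
opening: 0.611
```

Emit:
send_rows:
  translation:
    - [0,-0.04,0.07]
    - [0,0,0]
  rotation:
    - [0,0,0]
    - [0,0,0]
  grip: [45,45]

```text
time: 8.32
eef_pos: [0.5219, 0.0054, 0.059]
tcp_rot: [0.708, 0.707, 0.0, 0.0]
contact_force: [0.3, -0.6, -0.6]
opening: 0.612
```

Emit:
send_rows:
  translation:
    - [0,0,0.06]
    - [0,0,0]
  rotation:
    - [0,0,0]
    - [0,0,0]
  grip: [45,45]

```text
time: 8.57
eef_pos: [0.5218, 0.0054, 0.0569]
tcp_rot: [0.708, 0.707, -0.0, -0.0]
contact_force: [1.3, 0.7, -0.0]
opening: 0.608
```

Emit:
send_rows:
  translation:
    - [0,0,0]
    - [0,0,0]
    - [0,0,0]
    - [0,0,-0.5]
    - [0,0,-0.7]
  rotation:
    - [0,0,0]
    - [0,0,0]
    - [0,0,0]
    - [0,0,0]
    - [0,0,0]
  grip: [56,62,64,64,64]

```text
time: 9.2
eef_pos: [0.5216, 0.0055, 0.0937]
tcp_rot: [0.708, 0.707, -0.0, -0.0]
contact_force: [0.9, 0.3, 0.4]
opening: 0.75
```

Emit:
send_rows:
  translation:
    - [0,0,-1]
    - [1,0,-0.5]
    - [1,0,0]
    - [1,0,0]
    - [1,0,0]
  rotation:
    - [0,0,0]
    - [0,0,0.5]
    - [0,0,0.5]
    - [0,0,0.5]
    - [0,0,0.8]
  grip: [64,66,66,66,66]

```text
time: 9.82
eef_pos: [0.5303, 0.126, 0.1395]
tcp_rot: [0.776, 0.631, 0.001, 0.001]
contact_force: [-1.0, -0.6, -0.4]
opening: 0.772
```

```bash
python3 - <<'E'
from h import *
d=cam('top');
for c in("red","yellow","blue"):
    for u,v,A,(r,k) in blobs(d,c):
        w=rect(d,k,.010)
        if 40<w[2]<60: print(c,w,"shelf z",rect(d,k,.067))
        elif 80<w[2]<125 and w[1]>200: print("lid",c,w)
go(.5068,.2015,.03,-11.6)
E
```

```text
lid red [386.6 375.4  83.9  68.  -82.9]
yellow [522.9  12.7  58.2  46.    1.5] shelf z [522.    5.3  55.7  44.1   1.5]
lid yellow [606.3 369.6 117.1  66.9  80.7]
lid blue [499.7 374.5  84.4  66.3 -83.5]
t 9.88 p [530.5 128.7 139.6] psi -11.72 tilt 0.20 open 65.8 F [-1.   1.4  0.4]
  turn units(5deg) -0.02 ; units now [ 2.2  -1.27  3.66] ; units after turn [ 2.22 -1.26  3.65] q6 0.25
```

Emit:
send_rows:
  translation:
    - [1,-0.5,0.2]
    - [1,-0.5,0.3]
    - [0.2,-0.26,0.5]
  rotation:
    - [0,0,0]
    - [0,0,0]
    - [0,0,0]
  grip: [66,66,66]

```text
time: 10.25
eef_pos: [0.5065, 0.1985, 0.1091]
tcp_rot: [0.774, 0.633, 0.001, 0.001]
contact_force: [-0.1, -0.3, -0.4]
opening: 0.776
```

```bash
cat >> h.py <<'E'
def refl():
    d=cam('scene')
    for c in("red","yellow","blue"):
        for u,v,A,(r,k) in blobs(d,c,40):
            w=rect(d,k,.012)
            if 30<w[2]<62 and w[0]<720: print("scene",c,w)
            elif 80<w[2]<125 and w[1]>200: print("scene lid",c,w)
E
python3 -c "
from h import *
refl()
go(.5068,.2015,.03,-11.6)"
```

```text
scene lid red [391.  357.7 116.5  67.8 -83.6]
scene red [411.7 211.4  55.1  48.  -23.3]
scene lid yellow [607.6 368.3 117.6  67.7  81.5]
scene lid blue [503.7 358.1 115.7  66.7 -82.6]
scene blue [512.4 204.4  55.4  45.4 -12.5]
t 10.3 p [503.9 198.1 106. ] psi -11.46 tilt 0.19 open 66.0 F [-1.6  0.3 -1.9]
  turn units(5deg) 0.03 ; units now [0.13 0.08 2.53] ; units after turn [0.13 0.07 2.53] q6 0.39
```

Emit:
send_rows:
  translation:
    - [0.13,0.07,0.9]
    - [0,0,0.9]
    - [0,0,0.8]
    - [0,0,0.5]
    - [0,0,0]
  rotation:
    - [0,0,0]
    - [0,0,0]
    - [0,0,0]
    - [0,0,0]
    - [0,0,0]
  grip: [66,66,66,66,66]

```text
time: 10.92
eef_pos: [0.5082, 0.1999, 0.014]
tcp_rot: [0.775, 0.632, -0.001, -0.001]
contact_force: [-0.8, -0.3, 0.5]
opening: 0.769
```

```bash
python3 -c "
from h import *
go(.5068,.2015,.0005,-11.6)"
```

```text
t 10.93 p [508.2 199.9  14. ] psi -11.62 tilt 0.15 open 65.7 F [-0.8 -0.3  0.5]
  turn units(5deg) -0.00 ; units now [ 0.04 -0.06  0.45] ; units after turn [ 0.04 -0.06  0.45] q6 0.39
```

Emit:
send_rows:
  translation:
    - [0.04,-0.05,0.44]
    - [0,0,0]
    - [0,0,0]
    - [0,0,0]
    - [0,0,0]
  rotation:
    - [0,0,0]
    - [0,0,0]
    - [0,0,0]
    - [0,0,0]
    - [0,0,0]
  grip: [66,66,45,45,45]

```text
time: 11.55
eef_pos: [0.5085, 0.2023, 0.0027]
tcp_rot: [0.775, 0.632, 0.001, 0.0]
contact_force: [0.4, 0.0, 3.0]
opening: 0.607
```

Emit:
send_rows:
  translation:
    - [0,0,0]
    - [0,0,-0.3]
    - [0,0,-0.7]
    - [0,0,-1]
    - [0,0,-1]
  rotation:
    - [0,0,0]
    - [0,0,0]
    - [0,0,0]
    - [0,0,0]
    - [0,0,0]
  grip: [45,45,45,45,45]

```text
time: 12.18
eef_pos: [0.507, 0.2019, 0.0923]
tcp_rot: [0.775, 0.632, -0.001, -0.0]
contact_force: [0.5, 0.4, 0.2]
opening: 0.608
```

Emit:
send_rows:
  translation:
    - [0,0,-1]
    - [0,0,0]
    - [0,0,0]
    - [0,0,0]
  rotation:
    - [0,0,0]
    - [0,0,-1]
    - [0,0,-1]
    - [0,0,-0.3]
  grip: [45,45,45,45]

```text
time: 12.68
eef_pos: [0.5073, 0.202, 0.1217]
tcp_rot: [0.707, 0.707, -0.0, -0.0]
contact_force: [0.0, 0.3, -0.2]
opening: 0.605
```

```bash
python3 -c "
from h import *
go(.522,-.0478,.12,-.1)"
```

```text
t 12.68 p [507.3 202.  121.7] psi -0.06 tilt 0.04 open 51.7 F [ 0.   0.3 -0.2]
  turn units(5deg) 0.01 ; units now [-8.33  0.5   0.06] ; units after turn [-8.33  0.51  0.06] q6 0.19
```

Emit:
send_rows:
  translation:
    - [-1,0,0]
    - [-1,0.2,0]
    - [-1,0.2,0]
    - [-1,0.1,0]
    - [-1,0,0]
  rotation:
    - [0,0,0]
    - [0,0,0]
    - [0,0,0]
    - [0,0,0]
    - [0,0,0]
  grip: [45,45,45,45,45]

```text
time: 13.3
eef_pos: [0.5223, 0.0511, 0.1216]
tcp_rot: [0.708, 0.706, -0.0, -0.0]
contact_force: [0.5, 0.5, -0.2]
opening: 0.607
```

Emit:
send_rows:
  translation:
    - [-1,0,0]
    - [-1,0,0]
    - [-1,0,0]
    - [-0.33,0,0.4]
    - [0,0,0]
  rotation:
    - [0,0,0]
    - [0,0,0]
    - [0,0,0]
    - [0,0,0]
    - [0,0,0]
  grip: [45,45,45,45,45]

```text
time: 13.92
eef_pos: [0.521, -0.0476, 0.108]
tcp_rot: [0.708, 0.706, -0.001, -0.002]
contact_force: [-0.3, 0.3, -0.4]
opening: 0.602
```

```bash
python3 -c "
from h import *
go(.522,-.0478,.06,-.1)"
```

```text
t 13.93 p [521.  -47.6 108. ] psi -0.17 tilt 0.22 open 51.5 F [-0.3  0.3 -0.4]
  turn units(5deg) -0.01 ; units now [-0.01  0.04  1.6 ] ; units after turn [-0.01  0.03  1.6 ] q6 -0.28
```

Emit:
send_rows:
  translation:
    - [0,0.02,0.7]
    - [0,0,0.5]
    - [0,0,0.3]
    - [0,0,0.1]
    - [0,0,0]
  rotation:
    - [0,0,0]
    - [0,0,0]
    - [0,0,0]
    - [0,0,0]
    - [0,0,0]
  grip: [45,45,45,45,45]

```text
time: 14.55
eef_pos: [0.5231, -0.0477, 0.0619]
tcp_rot: [0.708, 0.707, 0.0, 0.0]
contact_force: [0.8, -0.0, 0.7]
opening: 0.605
```

Emit:
send_rows:
  translation:
    - [0,0,0.03]
    - [0,0,0]
  rotation:
    - [0,0,0]
    - [0,0,0]
  grip: [45,45]

```text
time: 14.8
eef_pos: [0.5233, -0.0479, 0.0614]
tcp_rot: [0.708, 0.707, 0.0, 0.0]
contact_force: [-0.0, -0.2, -0.8]
opening: 0.61
```

Emit:
send_rows:
  translation:
    - [0,-0.03,0.09]
    - [0,0,0]
  rotation:
    - [0,0,0]
    - [0,0,0]
  grip: [45,45]

```text
time: 15.05
eef_pos: [0.5225, -0.048, 0.0586]
tcp_rot: [0.708, 0.707, 0.0, 0.0]
contact_force: [0.4, 0.5, 1.9]
opening: 0.608
```

Emit:
send_rows:
  translation:
    - [0,0,0]
    - [0,0,0]
    - [0,0,0]
    - [0,0,-0.5]
    - [0,0,-0.7]
  rotation:
    - [0,0,0]
    - [0,0,0]
    - [0,0,0]
    - [0,0,0]
    - [0,0,0]
  grip: [56,62,64,64,64]

```text
time: 15.68
eef_pos: [0.5217, -0.0477, 0.0948]
tcp_rot: [0.708, 0.707, -0.0, -0.0]
contact_force: [0.7, -0.1, -0.2]
opening: 0.753
```

Emit:
send_rows:
  translation:
    - [0,0,-1]
    - [1,0,-0.5]
    - [1,-0.3,0]
    - [1,-0.5,0]
    - [1,-0.5,0]
  rotation:
    - [0,0,0]
    - [0,0,0]
    - [0,0,0]
    - [0,0,0]
    - [0,0,0]
  grip: [64,66,66,66,66]

```text
time: 16.3
eef_pos: [0.4832, 0.0731, 0.1405]
tcp_rot: [0.708, 0.706, 0.001, 0.001]
contact_force: [0.4, -0.4, -0.1]
opening: 0.776
```

Emit:
send_rows:
  translation:
    - [1,-0.5,0]
    - [1,-0.7,0]
    - [1,-0.7,0]
    - [0,0,0]
    - [0,0,0]
  rotation:
    - [0,0,1]
    - [0,0,1]
    - [0,0,1]
    - [0,0,1]
    - [0,0,0.65]
  grip: [66,66,66,66,66]

```text
time: 16.92
eef_pos: [0.4347, 0.1679, 0.1405]
tcp_rot: [0.836, 0.549, 0.001, 0.0]
contact_force: [0.7, -1.0, 0.6]
opening: 0.772
```

```bash
python3 -c "
from h import *
d=cam('top')
for c in('yellow','blue'):
    for u,v,A,(r,k) in blobs(d,c):
        w=rect(d,k,.067)
        if A<2500 and -150<w[1]<40: print(c,w)
refl()
go(.406,.2085,.06,-23.3)"
```

```text
yellow [521.9   5.4  57.1  43.9   1.5]
blue [565.4  29.3 151.3  18.1   1.3]
blue [ 5.647e+02 -1.970e+01  1.514e+02  2.060e+01  2.000e-01]
blue [564.8 -54.9 151.   57.9  -0. ]
blue [ 5.651e+02 -1.240e+02  1.502e+02  1.320e+01  2.000e-01]
scene lid red [391.  357.7 116.5  67.8 -83.6]
scene red [411.7 211.4  55.1  48.  -23.3]
scene lid yellow [607.8 368.2 117.7  68.1  81.5]
scene lid blue [503.9 358.2 115.7  67.1 -82.5]
t 17.02 p [434.9 167.5 140.3] psi -23.30 tilt 0.09 open 66.3 F [-0.8  0.3  0.4]
  turn units(5deg) -0.00 ; units now [ 0.87 -1.43  2.68] ; units after turn [ 0.87 -1.42  2.68] q6 0.56
```

Emit:
send_rows:
  translation:
    - [0.87,-0.7,0.5]
    - [0,-0.72,0.8]
    - [0,0,1]
    - [0,0,0.7]
    - [0,0,0]
  rotation:
    - [0,0,0]
    - [0,0,0]
    - [0,0,0]
    - [0,0,0]
    - [0,0,0]
  grip: [66,66,66,66,66]

```text
time: 17.65
eef_pos: [0.4047, 0.2077, 0.0482]
tcp_rot: [0.835, 0.55, -0.002, -0.001]
contact_force: [-0.9, -0.1, -0.8]
opening: 0.771
```

```bash
python3 -c "
from h import *
refl()
go(.406,.2085,.0005,-23.3)"
```

```text
scene lid red [390.9 357.7 116.4  67.8 -83.5]
scene red [411.7 211.4  55.1  48.  -23.3]
scene lid yellow [607.9 368.3 117.5  68.   81.5]
scene lid blue [503.8 358.  116.2  67.5 -81.9]
t 17.7 p [405.8 208.   49.4] psi -23.32 tilt 0.04 open 66.0 F [ 0.5  0.7 -0.3]
  turn units(5deg) -0.00 ; units now [0.02 0.   1.63] ; units after turn [ 0.02 -0.    1.63] q6 0.66
```

Emit:
send_rows:
  translation:
    - [0.02,0,0.8]
    - [0,0,0.6]
    - [0,0,0.22]
    - [0,0,0]
    - [0,0,0]
  rotation:
    - [0,0,0]
    - [0,0,0]
    - [0,0,0]
    - [0,0,0]
    - [0,0,0]
  grip: [66,66,66,66,66]

```text
time: 18.32
eef_pos: [0.4071, 0.2089, 0.0017]
tcp_rot: [0.835, 0.549, 0.001, 0.0]
contact_force: [-0.5, 0.0, 0.1]
opening: 0.773
```

Emit:
send_rows:
  translation:
    - [0,0,0]
    - [0,0,0]
    - [0,0,0]
    - [0,0,0]
  rotation:
    - [0,0,0]
    - [0,0,0]
    - [0,0,0]
    - [0,0,0]
  grip: [45,45,45,45]

```text
time: 18.82
eef_pos: [0.4074, 0.209, 0.0021]
tcp_rot: [0.835, 0.55, 0.001, 0.0]
contact_force: [-0.3, -0.2, 7.0]
opening: 0.605
```

Emit:
send_rows:
  translation:
    - [0,0,-0.3]
    - [0,0,-0.7]
    - [0,0,-1]
    - [0,0,-1]
    - [0,0,-1]
  rotation:
    - [0,0,0]
    - [0,0,0]
    - [0,0,0]
    - [0,0,0]
    - [0,0,0]
  grip: [45,45,45,45,45]

```text
time: 19.45
eef_pos: [0.4057, 0.2086, 0.1218]
tcp_rot: [0.835, 0.55, -0.0, 0.0]
contact_force: [0.0, 0.4, 0.3]
opening: 0.605
```

Emit:
send_rows:
  translation:
    - [0,0,0]
    - [0,0,0]
    - [0,0,0]
    - [0,0,0]
    - [0,0,0]
  rotation:
    - [0,0,-1]
    - [0,0,-1]
    - [0,0,-1]
    - [0,0,-1]
    - [0,0,-0.64]
  grip: [45,45,45,45,45]

```text
time: 20.08
eef_pos: [0.4057, 0.2086, 0.1208]
tcp_rot: [0.707, 0.707, -0.0, -0.0]
contact_force: [-0.1, 0.1, -1.0]
opening: 0.607
```

```bash
python3 -c "
from h import *
go(.522,-.1018,.12,-.1)"
```

```text
t 20.07 p [405.7 208.6 120.8] psi -0.02 tilt 0.01 open 51.9 F [-0.1  0.1 -1. ]
  turn units(5deg) 0.02 ; units now [-10.34   3.88   0.03] ; units after turn [-10.34   3.89   0.03] q6 0.25
```

Emit:
send_rows:
  translation:
    - [-1,0.8,0]
    - [-1,0.8,0]
    - [-1,0.8,0]
    - [-1,0.8,0]
    - [-1,0.69,0]
  rotation:
    - [0,0,0]
    - [0,0,0]
    - [0,0,0]
    - [0,0,0]
    - [0,0,0]
  grip: [45,45,45,45,45]

```text
time: 20.7
eef_pos: [0.5229, 0.0573, 0.1209]
tcp_rot: [0.708, 0.706, 0.0, 0.0]
contact_force: [-0.4, 1.0, -0.2]
opening: 0.61
```

Emit:
send_rows:
  translation:
    - [-1,0,0]
    - [-1,0,0]
    - [-1,0,0]
    - [-1,0,0]
    - [-1,0,0]
  rotation:
    - [0,0,0]
    - [0,0,0]
    - [0,0,0]
    - [0,0,0]
    - [0,0,0]
  grip: [45,45,45,45,45]

```text
time: 21.32
eef_pos: [0.5217, -0.0925, 0.1208]
tcp_rot: [0.708, 0.706, -0.0, -0.0]
contact_force: [0.8, 0.2, -1.1]
opening: 0.609
```

Emit:
send_rows:
  translation:
    - [-0.34,0,0.3]
    - [0,0,0.1]
    - [0,0,0]
  rotation:
    - [0,0,0]
    - [0,0,0]
    - [0,0,0]
  grip: [45,45,45]

```text
time: 21.7
eef_pos: [0.5214, -0.1007, 0.1078]
tcp_rot: [0.708, 0.707, -0.0, -0.001]
contact_force: [0.5, -0.7, -1.1]
opening: 0.61
```

```bash
python3 -c "
from h import *
go(.522,-.1018,.058,-.1)"
```

```text
t 21.7 p [ 521.4 -100.7  107.8] psi -0.09 tilt 0.12 open 52.1 F [ 0.5 -0.7 -1.1]
  turn units(5deg) 0.00 ; units now [-0.04  0.02  1.66] ; units after turn [-0.04  0.02  1.66] q6 -0.38
```

Emit:
send_rows:
  translation:
    - [-0.03,0,0.7]
    - [0,0,0.5]
    - [0,0,0.3]
    - [0,0,0.12]
    - [0,0,0]
  rotation:
    - [0,0,0]
    - [0,0,0]
    - [0,0,0]
    - [0,0,0]
    - [0,0,0]
  grip: [45,45,45,45,45]

```text
time: 22.32
eef_pos: [0.5221, -0.1027, 0.0601]
tcp_rot: [0.708, 0.706, -0.0, -0.0]
contact_force: [-0.3, -0.6, -0.1]
opening: 0.606
```

Emit:
send_rows:
  translation:
    - [0,-0.02,0.08]
    - [0,0,0]
  rotation:
    - [0,0,0]
    - [0,0,0]
  grip: [45,45]

```text
time: 22.58
eef_pos: [0.5218, -0.1029, 0.0581]
tcp_rot: [0.708, 0.706, 0.0, 0.001]
contact_force: [1.4, -0.9, 0.4]
opening: 0.606
```

Emit:
send_rows:
  translation:
    - [0,0,0]
    - [0,0,0]
    - [0,0,0]
    - [0,0,-0.5]
    - [0,0,-0.7]
  rotation:
    - [0,0,0]
    - [0,0,0]
    - [0,0,0]
    - [0,0,0]
    - [0,0,0]
  grip: [56,62,64,64,64]

```text
time: 23.2
eef_pos: [0.5211, -0.1027, 0.0943]
tcp_rot: [0.708, 0.706, -0.0, -0.0]
contact_force: [-0.4, -0.6, 1.0]
opening: 0.749
```

Emit:
send_rows:
  translation:
    - [0,0,-1]
    - [0.5,-1,-0.4]
    - [0.6,-1,0]
    - [0.7,-0.9,0]
    - [0,0,0]
  rotation:
    - [0,0,0]
    - [0,0,0]
    - [0,0,0]
    - [0,0,0]
    - [0,0,0]
  grip: [64,50,40,40,40]

```text
time: 23.82
eef_pos: [0.4334, -0.0475, 0.1362]
tcp_rot: [0.707, 0.707, 0.0, 0.0]
contact_force: [0.7, 0.2, -0.6]
opening: 0.469
```

```bash
python3 -c "
from h import *
go(.425,-.0475,.08,-.1)
d=cam('scene');im=d['image'];u,v=map(int,proj(d,(.52,-.05,.06)));cv2.imwrite('pics/t1.png',cv2.resize(im[v-40:v+40,u-55:u+55],None,fx=7,fy=7,interpolation=cv2.INTER_CUBIC))
d=cam('top')
for c in('red','yellow','blue'):
    for u,v,A,(r,k) in blobs(d,c):
        w=rect(d,k,.067)
        if A<2500 and -150<w[1]<40: print(c,w)
"
```

```text
t 23.82 p [433.4 -47.5 136.2] psi -0.06 tilt 0.04 open 40.0 F [ 0.7  0.2 -0.6]
  turn units(5deg) 0.01 ; units now [ 0.   -0.28  1.87] ; units after turn [-0.   -0.28  1.87] q6 -0.34
red [ 5.217e+02 -1.024e+02  5.560e+01  4.390e+01  4.000e-01]
yellow [521.6   5.3  56.6  44.1   1.5]
blue [570.6 -24.1 139.8  19.1   3.3]
blue [565.8  29.3 152.1  18.1   1.3]
blue [ 5.647e+02 -5.510e+01  1.510e+02  5.840e+01  3.000e-01]
blue [ 5.647e+02 -1.240e+02  1.509e+02  1.320e+01  2.000e-01]
```

View pics/t1.png

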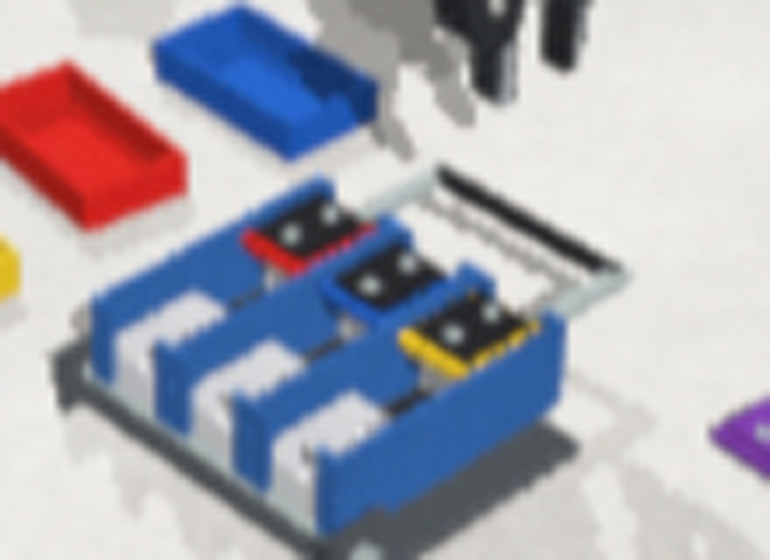

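Emit:
send_rows:
  translation:
    - [0,-0.26,0.8]
    - [0,0,1]
    - [0,0,1]
    - [0,0,0.7]
    - [0,0,0]
  rotation:
    - [0,0,0]
    - [0,0,0]
    - [0,0,0]
    - [0,0,0]
    - [0,0,0]
  grip: [40,40,40,40,40]
  squeeze: 25

```text
time: 24.55
eef_pos: [0.4264, -0.0488, 0.0295]
tcp_rot: [0.708, 0.706, -0.001, -0.002]
contact_force: [0.4, 0.3, -0.0]
opening: 0.468
```

Emit:
send_rows:
  translation:
    - [0,0,0]
    - [0,0,0]
    - [0,0,0]
    - [0,0,0]
    - [0,0,0]
  rotation:
    - [0,0,0]
    - [0,0,0]
    - [0,0,0]
    - [0,0,0]
    - [0,0,0]
  grip: [20,12,8,8,8]

```text
time: 25.18
eef_pos: [0.4246, -0.0487, 0.0312]
tcp_rot: [0.707, 0.707, -0.003, -0.002]
contact_force: [-8.9, -2.1, 4.7]
opening: 0.129
```

```bash
python3 - <<'E'
from h import *
go(.425,-.0475,.031,-.1)
# arc plan relative to hinge, tool vertical; units (ty=dx, tz=-dz) per angle step
a=np.radians(np.arange(0,60,2.0)); 
X=-213*np.cos(a)+30*np.sin(a); Z=213*np.sin(a)+30*np.cos(a)
c=np.stack([np.diff(X)/30,-np.diff(Z)/30],1).round(2)
for i,(x,z) in enumerate(c): print(int(round(np.degrees(a[i+1]))),x,z,end=" | ")
print(637+X[-1],20+Z[-1]-19)
E
```

```text
t 25.18 p [424.6 -48.7  31.2] psi -0.01 tilt 0.39 open 11.1 F [-8.9 -2.1  4.7]
  turn units(5deg) 0.02 ; units now [0.04 0.01 0.01] ; units after turn [0.04 0.01 0.01] q6 -0.35
2 0.04 -0.25 | 4 0.05 -0.25 | 6 0.06 -0.24 | 8 0.06 -0.24 | 10 0.07 -0.24 | 12 0.08 -0.24 | 14 0.09 -0.23 | 16 0.1 -0.23 | 18 0.11 -0.23 | 20 0.11 -0.22 | 22 0.12 -0.22 | 24 0.13 -0.21 | 26 0.14 -0.21 | 28 0.14 -0.2 | 30 0.15 -0.2 | 32 0.16 -0.19 | 34 0.16 -0.19 | 36 0.17 -0.18 | 38 0.18 -0.18 | 40 0.18 -0.17 | 42 0.19 -0.16 | 44 0.19 -0.16 | 46 0.2 -0.15 | 48 0.21 -0.14 | 50 0.21 -0.14 | 52 0.21 -0.13 | 54 0.22 -0.12 | 56 0.22 -0.11 | 58 0.23 -0.11 | 549.5686396030201 197.53182240831487
```

Emit:
send_rows:
  translation:
    - [0,0.04,-0.25]
    - [0,0.05,-0.25]
    - [0,0.06,-0.24]
    - [0,0.06,-0.24]
    - [0,0.07,-0.24]
  rotation:
    - [0,0,0]
    - [0,0,0]
    - [0,0,0]
    - [0,0,0]
    - [0,0,0]
  grip: [8,8,8,8,8]

```text
time: 25.8
eef_pos: [0.4324, -0.0486, 0.0669]
tcp_rot: [0.707, 0.707, -0.003, -0.002]
contact_force: [-5.8, -1.9, -1.7]
opening: 0.128
```

Emit:
send_rows:
  translation:
    - [0,0.08,-0.24]
    - [0,0.09,-0.23]
    - [0,0.1,-0.23]
    - [0,0.11,-0.23]
    - [0,0.11,-0.22]
  rotation:
    - [0,0,0]
    - [0,0,0]
    - [0,0,0]
    - [0,0,0]
    - [0,0,0]
  grip: [8,8,8,8,8]

```text
time: 26.42
eef_pos: [0.4461, -0.0486, 0.1013]
tcp_rot: [0.707, 0.707, -0.004, -0.004]
contact_force: [-9.6, -2.0, 1.0]
opening: 0.127
```

Emit:
send_rows:
  translation:
    - [0,0.12,-0.22]
    - [0,0.13,-0.21]
    - [0,0.14,-0.21]
    - [0,0.14,-0.2]
    - [0,0.15,-0.2]
  rotation:
    - [0,0,0]
    - [0,0,0]
    - [0,0,0]
    - [0,0,0]
    - [0,0,0]
  grip: [8,8,8,8,8]

```text
time: 27.05
eef_pos: [0.4654, -0.0484, 0.133]
tcp_rot: [0.707, 0.707, -0.005, -0.005]
contact_force: [-14.7, -1.4, 6.6]
opening: 0.123
```

Emit:
send_rows:
  translation:
    - [0,0,0]
    - [0,0,0]
    - [0,0,0]
    - [0,0,0]
  rotation:
    - [0,0,0]
    - [0,0,0]
    - [0,0,0]
    - [0,0,0]
  grip: [8,8,8,8]

```text
time: 27.55
eef_pos: [0.4657, -0.0484, 0.1334]
tcp_rot: [0.707, 0.707, -0.005, -0.005]
contact_force: [-15.6, -1.2, 8.9]
opening: 0.129
```

```bash
python3 -c "
from h import *
go(.425,-.0475,.031,-.1)
d=cam('scene');im=d['image'];u,v=map(int,proj(d,(.54,-.05,.1)));cv2.imwrite('pics/t2.png',cv2.resize(im[v-45:v+45,u-60:u+60],None,fx=6,fy=6,interpolation=cv2.INTER_CUBIC))
"
```

```text
t 27.55 p [465.7 -48.4 133.4] psi -0.02 tilt 0.80 open 11.0 F [-15.6  -1.2   8.9]
  turn units(5deg) 0.02 ; units now [ 0.03 -1.31  3.43] ; units after turn [ 0.03 -1.36  3.41] q6 -0.32
```

View pics/t2.png

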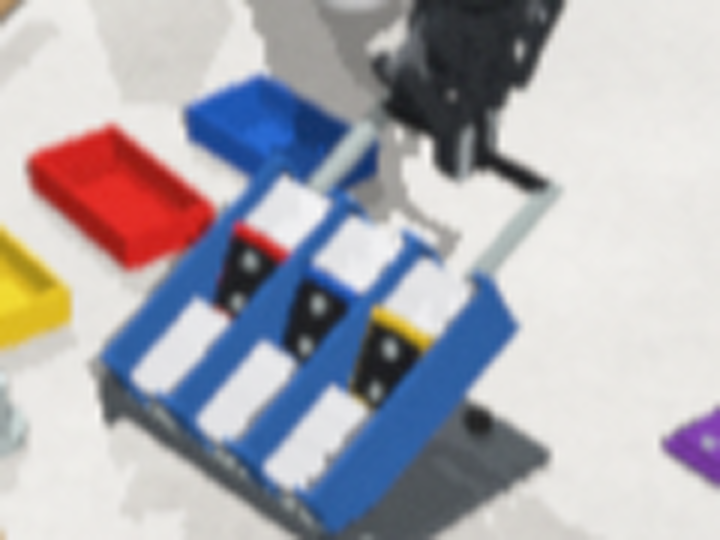

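Emit:
send_rows:
  translation:
    - [0,0.13,-0.2]
    - [0,0.14,-0.2]
    - [0,0.15,-0.19]
    - [0,0.17,-0.18]
    - [0,0.18,-0.17]
  rotation:
    - [0,0,0]
    - [0,0,0]
    - [0,0,0]
    - [0,0,0]
    - [0,0,0]
  grip: [8,8,8,8,8]

```text
time: 28.22
eef_pos: [0.4909, -0.0483, 0.1624]
tcp_rot: [0.708, 0.707, -0.003, -0.003]
contact_force: [-9.2, 1.4, 6.1]
opening: 0.128
```

Emit:
send_rows:
  translation:
    - [0,0.18,-0.16]
    - [0,0.18,-0.16]
    - [0,0.19,-0.15]
    - [0,0.2,-0.14]
    - [0,0.2,-0.14]
  rotation:
    - [0,0,0]
    - [0,0,0]
    - [0,0,0]
    - [0,0,0]
    - [0,0,0]
  grip: [8,8,8,8,8]

```text
time: 28.85
eef_pos: [0.5206, -0.0481, 0.1859]
tcp_rot: [0.708, 0.707, -0.001, -0.002]
contact_force: [-7.6, 1.9, 6.3]
opening: 0.13
```

Emit:
send_rows:
  translation:
    - [0,0.21,-0.13]
    - [0,0.22,-0.12]
    - [0,0.22,-0.11]
    - [0,0.23,-0.11]
    - [0,0,0]
  rotation:
    - [0,0,0]
    - [0,0,0]
    - [0,0,0]
    - [0,0,0]
    - [0,0,0]
  grip: [8,8,8,8,8]

```text
time: 29.48
eef_pos: [0.5484, -0.048, 0.2003]
tcp_rot: [0.708, 0.707, 0.001, -0.0]
contact_force: [-5.0, 4.2, 7.9]
opening: 0.125
```

```bash
python3 -c "
from h import *
go(.425,-.0475,.031,-.1)
d=cam('scene');im=d['image'];u,v=map(int,proj(d,(.57,-.05,.1)));cv2.imwrite('pics/t3.png',cv2.resize(im[v-45:v+45,u-60:u+60],None,fx=6,fy=6,interpolation=cv2.INTER_CUBIC))
"
```

```text
t 29.48 p [548.4 -48.  200.3] psi -0.10 tilt 0.08 open 10.7 F [-5.   4.2  7.9]
  turn units(5deg) 0.00 ; units now [ 0.   -4.11  5.64] ; units after turn [ 0.01 -4.11  5.64] q6 -0.27
```

View pics/t3.png

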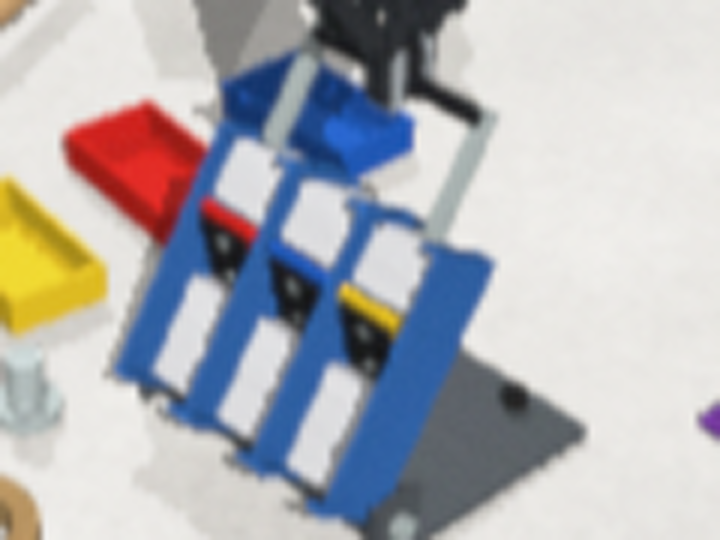

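Emit:
send_rows:
  translation:
    - [0,0.23,-0.1]
    - [0,0.24,-0.09]
    - [0,0,0]
    - [0,0,0]
  rotation:
    - [0,0,0]
    - [0,0,0]
    - [0,0,0]
    - [0,0,0]
  grip: [8,8,8,8]

```text
time: 30.02
eef_pos: [0.5625, -0.0479, 0.2057]
tcp_rot: [0.708, 0.706, 0.001, -0.0]
contact_force: [-2.8, 3.5, 6.5]
opening: 0.128
```

```bash
cat >> h.py <<'E'
def dark():
    d=cam('scene'); out=[]
    for c in("red","yellow","blue"):
        for u,v,A,(r,k) in blobs(d,c,25): 
            if 290<u<410 and 150<v<260: out.append((c,round(u),round(v),round(A)))
    print(out)
E
python3 -c "
from h import *
go(.425,-.0475,.031,-.1)
dark()
"
```

```text
t 30.02 p [562.5 -47.9 205.7] psi -0.11 tilt 0.12 open 11.0 F [-2.8  3.5  6.5]
  turn units(5deg) -0.00 ; units now [-0.   -4.59  5.82] ; units after turn [ 0.01 -4.58  5.82] q6 -0.26
[('red', 312, 217, 126), ('red', 305, 186, 296), ('yellow', 335, 233, 156), ('blue', 348, 224, 566), ('blue', 315, 197, 467), ('blue', 333, 205, 1525)]
```

```bash
python3 -c "
from h import *
d=cam('scene');im=d['image'];u,v=map(int,proj(d,(.57,-.05,.1)));cv2.imwrite('pics/t4.png',cv2.resize(im[v-45:v+45,u-60:u+60],None,fx=6,fy=6,interpolation=cv2.INTER_CUBIC))
"
```

```text
(no output)
```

View pics/t4.png

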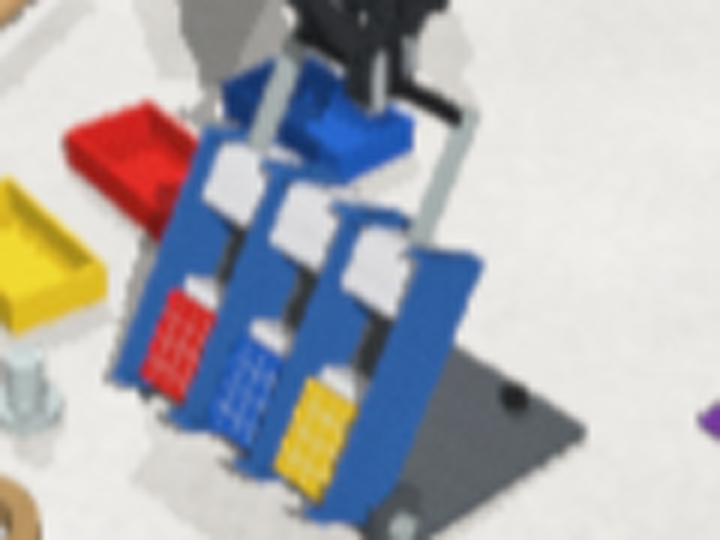

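```bash
python3 - <<'E'
from h import *
a=np.radians(62-3.1*np.arange(21)); 
X=-213*np.cos(a)+30*np.sin(a); Z=213*np.sin(a)+30*np.cos(a)
for x,z in zip(np.diff(X)/30,-np.diff(Z)/30): print("[0, %.2f, %.2f]"%(x,z),end=", ")
E
```

```text
[0, -0.36, 0.14], [0, -0.35, 0.16], [0, -0.34, 0.18], [0, -0.33, 0.20], [0, -0.32, 0.22], [0, -0.31, 0.23], [0, -0.30, 0.25], [0, -0.28, 0.27], [0, -0.27, 0.28], [0, -0.25, 0.29], [0, -0.24, 0.31], [0, -0.22, 0.32], [0, -0.20, 0.33], [0, -0.18, 0.34], [0, -0.16, 0.35], [0, -0.15, 0.36], [0, -0.13, 0.37], [0, -0.11, 0.37], [0, -0.09, 0.38], [0, -0.06, 0.38],
```

Emit:
send_rows:
  translation:
    - [0,-0.36,0.14]
    - [0,-0.35,0.16]
    - [0,-0.34,0.18]
    - [0,-0.33,0.2]
    - [0,-0.32,0.22]
  rotation:
    - [0,0,0]
    - [0,0,0]
    - [0,0,0]
    - [0,0,0]
    - [0,0,0]
  grip: [8,8,8,8,8]

```text
time: 30.75
eef_pos: [0.5106, -0.0484, 0.1765]
tcp_rot: [0.708, 0.706, 0.0, -0.0]
contact_force: [-3.4, 4.3, 2.1]
opening: 0.13
```

Emit:
send_rows:
  translation:
    - [0,-0.31,0.23]
    - [0,-0.3,0.25]
    - [0,-0.28,0.27]
    - [0,-0.27,0.28]
    - [0,-0.25,0.29]
  rotation:
    - [0,0,0]
    - [0,0,0]
    - [0,0,0]
    - [0,0,0]
    - [0,0,0]
  grip: [8,8,8,8,8]

```text
time: 31.38
eef_pos: [0.4687, -0.0488, 0.136]
tcp_rot: [0.708, 0.706, 0.0, 0.0]
contact_force: [2.1, 2.2, -2.0]
opening: 0.129
```

Emit:
send_rows:
  translation:
    - [0,-0.24,0.31]
    - [0,-0.22,0.32]
    - [0,-0.2,0.33]
    - [0,-0.18,0.34]
    - [0,-0.16,0.35]
  rotation:
    - [0,0,0]
    - [0,0,0]
    - [0,0,0]
    - [0,0,0]
    - [0,0,0]
  grip: [8,8,8,8,8]

```text
time: 32.0
eef_pos: [0.4389, -0.049, 0.0868]
tcp_rot: [0.708, 0.706, -0.0, 0.001]
contact_force: [2.5, -0.7, -2.3]
opening: 0.127
```

```bash
python3 -c "
from h import *
go(.4246,-.0487,.031,-.1)
s=ctrl.get_state()['eef_pos']*1000;print(np.degrees(np.arctan2(s[2]-1,637-s[0]))-8.02, np.hypot(s[2]-1,637-s[0]))
"
```

```text
t 32.0 p [438.9 -49.   86.8] psi -0.13 tilt 0.07 open 10.9 F [ 2.5 -0.7 -2.3]
  turn units(5deg) -0.01 ; units now [ 0.01 -0.48  1.86] ; units after turn [ 0.01 -0.48  1.86] q6 -0.34
15.409771046613802 215.85470851246177
```

Emit:
send_rows:
  translation:
    - [0,-0.14,0.36]
    - [0,-0.12,0.37]
    - [0,-0.1,0.37]
    - [0,-0.08,0.38]
    - [0,-0.04,0.36]
  rotation:
    - [0,0,0]
    - [0,0,0]
    - [0,0,0]
    - [0,0,0]
    - [0,0,0]
  grip: [8,8,8,8,8]

```text
time: 32.62
eef_pos: [0.4246, -0.0488, 0.033]
tcp_rot: [0.708, 0.706, -0.001, -0.001]
contact_force: [-12.5, 0.6, 40.4]
opening: 0.125
```

Emit:
send_rows:
  translation:
    - [0,0,0.02]
    - [0,0,0]
    - [0,0,0]
    - [0,0,0]
    - [0,0,0]
  rotation:
    - [0,0,0]
    - [0,0,0]
    - [0,0,0]
    - [0,0,0]
    - [0,0,0]
  grip: [8,20,30,36,36]

```text
time: 33.25
eef_pos: [0.4244, -0.0483, 0.0313]
tcp_rot: [0.708, 0.706, -0.0, -0.0]
contact_force: [-0.3, -0.2, 0.4]
opening: 0.42
```

Emit:
send_rows:
  translation:
    - [0,0.05,-0.4]
    - [0,0.1,-1]
    - [0,0.1,-1]
    - [0,0.2,-1]
    - [0,0,0]
  rotation:
    - [0,0,0]
    - [0,0,0]
    - [0,0,0]
    - [0,0,0]
    - [0,0,0]
  grip: [36,36,45,60,66]

```text
time: 33.88
eef_pos: [0.4407, -0.0493, 0.1371]
tcp_rot: [0.708, 0.706, 0.002, 0.003]
contact_force: [-0.7, -0.8, -0.5]
opening: 0.773
```

```bash
python3 -c "
from h import *
go(.609,.0062,.12,-.1)
d=cam('top')
for c in('red','yellow','blue'):
    for u,v,A,(r,k) in blobs(d,c):
        w=rect(d,k,.054)
        if A<2500 and -350<w[1]<450 and w[0]>300: print(c,w,round(A))
im=d['image'];cv2.imwrite('pics/t5.png',cv2.resize(im[165:260,135:385],None,fx=3.2,fy=3.2,interpolation=cv2.INTER_CUBIC))
refl()
"
```

```text
t 33.88 p [440.7 -49.3 137.1] psi -0.13 tilt 0.44 open 66.0 F [-0.7 -0.8 -0.5]
  turn units(5deg) -0.01 ; units now [1.86 5.6  0.61] ; units after turn [1.86 5.61 0.57] q6 -0.34
red [365.6 342.1 113.   65.  -84.3] 667
red [ 508.1 -294.   116.1   65.8   82.7] 681
red [ 610.3 -101.8   54.8   43.7    1.1] 204
yellow [602.8 352.4 113.4  64.8  81.1] 643
yellow [6.097e+02 7.200e+00 5.480e+01 4.280e+01 3.000e-01] 201
yellow [ 627.  -286.6  115.7   67.1   82.3] 679
blue [ 391.9 -272.2  113.8   64.3   88.1] 664
blue [501.5 342.  111.9  63.7 -83.4] 628
blue [564.8  33.3 154.9  15.1  -1. ] 184
blue [ 5.657e+02 -4.520e+01  1.532e+02  7.480e+01  3.000e-01] 908
blue [ 5.661e+02 -1.236e+02  1.525e+02  1.340e+01  2.000e-01] 174
scene lid red [363.8 357.7 116.4  68.2 -83.3]
scene lid yellow [607.7 368.4 117.8  67.8  81.6]
scene yellow [574.4 -38.   61.6  36.    3.9]
scene lid blue [503.9 357.9 115.4  66.3 -82.9]
```

View pics/t5.png

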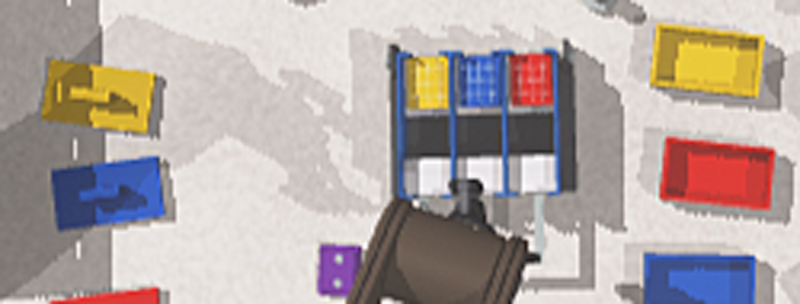

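Emit:
send_rows:
  translation:
    - [-0.35,1,0]
    - [-0.35,1,0]
    - [-0.35,1,0]
    - [-0.35,1,0]
    - [-0.35,1,0]
  rotation:
    - [0,0,0]
    - [0,0,0]
    - [0,0,0]
    - [0,0,0]
    - [0,0,0]
  grip: [66,66,66,66,66]
  squeeze: 60

```text
time: 34.6
eef_pos: [0.5876, -0.1014, 0.1311]
tcp_rot: [0.708, 0.706, -0.001, -0.002]
contact_force: [0.3, -0.4, -0.2]
opening: 0.771
```

Emit:
send_rows:
  translation:
    - [0,0.64,0.4]
    - [0,0,0.6]
    - [0,0,0.5]
    - [0,0,0]
    - [0,0,0]
  rotation:
    - [0,0,0]
    - [0,0,0]
    - [0,0,0]
    - [0,0,0]
    - [0,0,0]
  grip: [66,66,66,66,66]

```text
time: 35.22
eef_pos: [0.6069, -0.1014, 0.0887]
tcp_rot: [0.708, 0.706, -0.0, 0.0]
contact_force: [-0.4, 0.2, 0.7]
opening: 0.775
```

```bash
python3 -c "
from h import *
go(.61,-.102,.045,-.1)"
```

```text
t 35.23 p [ 606.9 -101.4   88.7] psi -0.14 tilt 0.00 open 66.1 F [-0.4  0.2  0.7]
  turn units(5deg) -0.01 ; units now [-0.02  0.1   1.46] ; units after turn [-0.02  0.1   1.46] q6 -0.33
```

Emit:
send_rows:
  translation:
    - [-0.02,0.09,0.6]
    - [0,0,0.5]
    - [0,0,0.35]
    - [0,0,0]
    - [0,0,0]
  rotation:
    - [0,0,0]
    - [0,0,0]
    - [0,0,0]
    - [0,0,0]
    - [0,0,0]
  grip: [66,66,66,66,66]

```text
time: 35.85
eef_pos: [0.6102, -0.1021, 0.0452]
tcp_rot: [0.708, 0.706, 0.0, 0.0]
contact_force: [0.1, -1.0, 0.4]
opening: 0.771
```

Emit:
send_rows:
  translation:
    - [0,0,0]
    - [0,0,0]
    - [0,0,0]
    - [0,0,0]
  rotation:
    - [0,0,0]
    - [0,0,0]
    - [0,0,0]
    - [0,0,0]
  grip: [45,45,45,45]

```text
time: 36.35
eef_pos: [0.6108, -0.1024, 0.0463]
tcp_rot: [0.708, 0.706, 0.0, 0.001]
contact_force: [-0.5, 0.4, 6.1]
opening: 0.606
```

Emit:
send_rows:
  translation:
    - [0,0,-0.3]
    - [0,0,-0.7]
    - [0,0,-1]
    - [0,0,-0.5]
    - [0,0,0]
  rotation:
    - [0,0,0]
    - [0,0,0]
    - [0,0,0]
    - [0,0,0]
    - [0,0,0]
  grip: [45,45,45,45,45]

```text
time: 36.98
eef_pos: [0.611, -0.1024, 0.1221]
tcp_rot: [0.708, 0.706, 0.001, 0.002]
contact_force: [0.0, -0.3, 0.1]
opening: 0.605
```

```bash
python3 -c "
from h import *
go(.5083,-.298,.12,82.6)"
```

```text
t 36.98 p [ 611.  -102.4  122.1] psi -0.14 tilt 0.22 open 51.6 F [ 0.  -0.3  0.1]
  turn units(5deg) -16.55 ; units now [-6.53 -3.41  0.07] ; units after turn [ 2.55 -6.91  0.07] q6 -0.33
```

Emit:
send_rows:
  translation:
    - [-0.93,-0.48,0]
    - [-0.93,-0.48,0]
    - [-0.93,-0.48,0]
    - [-0.93,-0.48,0]
    - [-0.93,-0.48,0]
  rotation:
    - [0,0,0]
    - [0,0,0]
    - [0,0,0]
    - [0,0,0]
    - [0,0,0]
  grip: [45,45,45,45,45]

```text
time: 37.6
eef_pos: [0.5362, -0.2417, 0.1184]
tcp_rot: [0.708, 0.706, -0.0, -0.001]
contact_force: [-1.0, -0.1, -0.8]
opening: 0.607
```

Emit:
send_rows:
  translation:
    - [-0.93,-0.5,0]
    - [-0.95,-0.51,0]
    - [0,0,0]
    - [0,0,0]
    - [0,0,0]
  rotation:
    - [0,0,0]
    - [0,0,0]
    - [0,0,-1]
    - [0,0,-1]
    - [0,0,-1]
  grip: [45,45,45,45,45]

```text
time: 38.22
eef_pos: [0.5062, -0.2972, 0.1184]
tcp_rot: [0.609, 0.793, 0.0, -0.001]
contact_force: [0.2, 0.6, 0.0]
opening: 0.607
```

Emit:
send_rows:
  translation:
    - [0,0,0]
    - [0,0,0]
    - [0,0,0]
    - [0,0,0]
    - [0,0,0]
  rotation:
    - [0,0,-1]
    - [0,0,-1]
    - [0,0,-1]
    - [0,0,-1]
    - [0,0,-1]
  grip: [45,45,45,45,45]

```text
time: 38.85
eef_pos: [0.5063, -0.2971, 0.1184]
tcp_rot: [0.422, 0.906, 0.0, -0.001]
contact_force: [-0.5, 0.6, -0.5]
opening: 0.608
```

Emit:
send_rows:
  translation:
    - [0,0,0]
    - [0,0,0]
    - [0,0,0]
    - [0,0,0]
    - [0,0,0]
  rotation:
    - [0,0,-1]
    - [0,0,-1]
    - [0,0,-1]
    - [0,0,-1]
    - [0,0,-1]
  grip: [45,45,45,45,45]

```text
time: 39.48
eef_pos: [0.5063, -0.297, 0.1183]
tcp_rot: [0.216, 0.976, 0.001, -0.001]
contact_force: [-1.5, 0.2, -1.0]
opening: 0.605
```

Emit:
send_rows:
  translation:
    - [0,0,0]
    - [0,0,0]
    - [0,0,0]
    - [0,0,0]
    - [0,0,0]
  rotation:
    - [0,0,-1]
    - [0,0,-1]
    - [0,0,-1]
    - [0,0,-0.55]
    - [0,0,0]
  grip: [45,45,45,45,45]

```text
time: 40.1
eef_pos: [0.5065, -0.2971, 0.1186]
tcp_rot: [0.065, 0.998, 0.001, -0.001]
contact_force: [-0.1, -0.0, -0.3]
opening: 0.608
```

```bash
python3 -c "
from h import *
go(.5083,-.298,.03,82.6)"
```

```text
t 40.1 p [ 506.5 -297.1  118.6] psi 82.58 tilt 0.14 open 51.9 F [-0.1 -0.  -0.3]
  turn units(5deg) -0.00 ; units now [-0.07 -0.02  2.95] ; units after turn [-0.06 -0.02  2.95] q6 -2.14
```

Emit:
send_rows:
  translation:
    - [-0.07,-0.02,0.9]
    - [0,0,0.9]
    - [0,0,0.9]
    - [0,0,0.6]
    - [0,0,0.3]
  rotation:
    - [0,0,0]
    - [0,0,0]
    - [0,0,0]
    - [0,0,0]
    - [0,0,0]
  grip: [45,45,45,45,45]

```text
time: 40.72
eef_pos: [0.5086, -0.2981, 0.0106]
tcp_rot: [0.065, 0.998, 0.001, -0.001]
contact_force: [-0.6, 0.3, 0.5]
opening: 0.606
```

Emit:
send_rows:
  translation:
    - [0,0,0.1]
    - [0,0,0]
  rotation:
    - [0,0,0]
    - [0,0,0]
  grip: [45,45]

```text
time: 40.98
eef_pos: [0.5096, -0.299, 0.0097]
tcp_rot: [0.064, 0.998, -0.0, 0.0]
contact_force: [-0.7, 0.5, -0.2]
opening: 0.605
```

Emit:
send_rows:
  translation:
    - [0,0,0.08]
    - [0,0,0]
  rotation:
    - [0,0,0]
    - [0,0,0]
  grip: [45,45]

```text
time: 41.22
eef_pos: [0.5097, -0.2991, 0.0074]
tcp_rot: [0.064, 0.998, -0.001, 0.001]
contact_force: [1.3, -1.5, 1.3]
opening: 0.606
```

Emit:
send_rows:
  translation:
    - [0,0,0]
    - [0,0,0]
    - [0,0,0]
    - [0,0,-0.5]
    - [0,0,-0.7]
  rotation:
    - [0,0,0]
    - [0,0,0]
    - [0,0,0]
    - [0,0,0]
    - [0,0,0]
  grip: [56,62,64,64,64]

```text
time: 41.85
eef_pos: [0.509, -0.2985, 0.0436]
tcp_rot: [0.064, 0.998, 0.0, -0.0]
contact_force: [0.6, -1.7, -0.1]
opening: 0.75
```

Emit:
send_rows:
  translation:
    - [0,0,-1]
    - [0,0,-1]
    - [0,0,-0.8]
    - [0,0,0]
    - [0,0,0]
  rotation:
    - [0,0,0]
    - [0,0,0]
    - [0,0,1]
    - [0,0,1]
    - [0,0,1]
  grip: [64,66,66,66,66]

```text
time: 42.48
eef_pos: [0.5099, -0.2991, 0.1295]
tcp_rot: [0.196, 0.981, -0.001, 0.002]
contact_force: [0.4, -0.6, -0.6]
opening: 0.769
```

Emit:
send_rows:
  translation:
    - [0,0,0]
    - [0,0,0]
    - [0,0,0]
    - [0,0,0]
    - [0,0,0]
  rotation:
    - [0,0,1]
    - [0,0,1]
    - [0,0,1]
    - [0,0,1]
    - [0,0,1]
  grip: [66,66,66,66,66]

```text
time: 43.1
eef_pos: [0.5096, -0.2989, 0.1288]
tcp_rot: [0.403, 0.915, -0.0, 0.001]
contact_force: [0.1, -0.0, 0.2]
opening: 0.776
```

Emit:
send_rows:
  translation:
    - [0,0,0]
    - [0,0,0]
    - [0,0,0]
    - [0,0,0]
    - [0,0,0]
  rotation:
    - [0,0,1]
    - [0,0,1]
    - [0,0,1]
    - [0,0,1]
    - [0,0,1]
  grip: [66,66,66,66,66]

```text
time: 43.72
eef_pos: [0.5096, -0.299, 0.1288]
tcp_rot: [0.592, 0.806, -0.0, 0.001]
contact_force: [0.5, -0.8, 0.1]
opening: 0.776
```

Emit:
send_rows:
  translation:
    - [0,0,0]
    - [0,0,0]
    - [0,0,0]
    - [0,0,0]
  rotation:
    - [0,0,1]
    - [0,0,1]
    - [0,0,1]
    - [0,0,0.54]
  grip: [66,66,66,66]

```text
time: 44.22
eef_pos: [0.5097, -0.2989, 0.1288]
tcp_rot: [0.708, 0.706, 0.0, 0.001]
contact_force: [-0.3, 0.1, -0.3]
opening: 0.775
```

```bash
python3 -c "
from h import *
go(.6095,-.0478,.12,-.1)"
```

```text
t 44.23 p [ 509.7 -298.9  128.8] psi -0.19 tilt 0.15 open 66.2 F [-0.3  0.1 -0.3]
  turn units(5deg) -0.02 ; units now [8.38 3.3  0.29] ; units after turn [8.38 3.31 0.29] q6 -0.70
```

Emit:
send_rows:
  translation:
    - [1,0.4,0]
    - [1,0.4,0]
    - [1,0.4,0]
    - [1,0.4,0]
    - [1,0.4,0]
  rotation:
    - [0,0,0]
    - [0,0,0]
    - [0,0,0]
    - [0,0,0]
    - [0,0,0]
  grip: [66,66,66,66,66]

```text
time: 44.85
eef_pos: [0.5703, -0.1479, 0.1289]
tcp_rot: [0.708, 0.707, 0.001, 0.001]
contact_force: [0.3, -0.6, 0.1]
opening: 0.773
```

Emit:
send_rows:
  translation:
    - [1,0.4,0]
    - [1,0.4,0.3]
    - [1,0.4,0.5]
    - [0.38,0.1,0.5]
    - [0,0,0]
  rotation:
    - [0,0,0]
    - [0,0,0]
    - [0,0,0]
    - [0,0,0]
    - [0,0,0]
  grip: [66,66,66,66,66]

```text
time: 45.48
eef_pos: [0.6076, -0.0469, 0.0867]
tcp_rot: [0.707, 0.707, -0.001, -0.001]
contact_force: [0.5, 0.3, -0.9]
opening: 0.776
```

```bash
python3 -c "
from h import *
go(.61,-.0478,.0445,-.1)
d=cam('top')
for c in('red','yellow'):
    for u,v,A,(r,k) in blobs(d,c):
        w=rect(d,k,.054)
        if A<2500 and -350<w[1]<450 and w[0]>300: print(c,w,round(A))
"
```

```text
t 45.48 p [607.6 -46.9  86.7] psi -0.01 tilt 0.14 open 66.3 F [ 0.5  0.3 -0.9]
  turn units(5deg) 0.02 ; units now [-0.03  0.08  1.41] ; units after turn [-0.03  0.08  1.41] q6 -0.24
red [365.7 342.1 112.9  64.9 -84.1] 666
red [ 508.7 -294.1  116.1   65.9   82.4] 680
yellow [602.9 352.3 113.6  64.8  80.7] 641
yellow [ 627.  -286.6  115.7   67.1   82.3] 679
```

Emit:
send_rows:
  translation:
    - [-0.03,0.07,0.6]
    - [0,0,0.5]
    - [0,0,0.33]
    - [0,0,0]
    - [0,0,0]
  rotation:
    - [0,0,0]
    - [0,0,0]
    - [0,0,0]
    - [0,0,0]
    - [0,0,0]
  grip: [66,66,66,66,66]

```text
time: 46.15
eef_pos: [0.6109, -0.0484, 0.0449]
tcp_rot: [0.708, 0.707, 0.0, 0.0]
contact_force: [-0.1, 0.4, 0.4]
opening: 0.773
```

Emit:
send_rows:
  translation:
    - [0,0,0]
    - [0,0,0]
    - [0,0,0]
    - [0,0,0]
  rotation:
    - [0,0,0]
    - [0,0,0]
    - [0,0,0]
    - [0,0,0]
  grip: [45,45,45,45]

```text
time: 46.65
eef_pos: [0.6106, -0.0483, 0.046]
tcp_rot: [0.707, 0.707, -0.0, -0.0]
contact_force: [-3.2, -0.8, 6.1]
opening: 0.608
```

Emit:
send_rows:
  translation:
    - [0,0,-0.3]
    - [0,0,-0.7]
    - [0,0,-1]
    - [0,0,-0.6]
    - [0,0,0]
  rotation:
    - [0,0,0]
    - [0,0,0]
    - [0,0,0]
    - [0,0,0]
    - [0,0,0]
  grip: [45,45,45,45,45]

```text
time: 47.28
eef_pos: [0.6122, -0.0486, 0.1256]
tcp_rot: [0.708, 0.707, 0.001, 0.002]
contact_force: [0.2, -0.4, -0.7]
opening: 0.604
```

```bash
python3 -c "
from h import *
go(.3896,-.2755,.12,88.1)
d=cam('scene')
for c in('red','yellow','blue'):
    for u,v,A,(r,k) in blobs(d,c):
        w=rect(d,k,.026)
        if -350<w[1]<-230 and A<700 : print(c,w,A)
"
```

```text
t 47.27 p [612.2 -48.6 125.6] psi -0.09 tilt 0.30 open 51.5 F [ 0.2 -0.4 -0.7]
  turn units(5deg) -17.64 ; units now [-7.58 -7.41  0.16] ; units after turn [ 7.17 -7.81  0.19] q6 -0.24
red [ 518.7 -286.8  146.3   82.5   82.3] 380.25
yellow [ 638.9 -279.1  145.1   79.6   82.4] 492.71875
```

Emit:
send_rows:
  translation:
    - [-0.95,-0.92,0]
    - [-0.95,-0.92,0]
    - [-0.95,-0.92,0]
    - [-0.95,-0.92,0]
    - [-0.95,-0.92,0]
  rotation:
    - [0,0,0]
    - [0,0,0]
    - [0,0,0]
    - [0,0,0]
    - [0,0,0]
  grip: [45,45,45,45,45]

```text
time: 47.95
eef_pos: [0.4706, -0.1907, 0.1212]
tcp_rot: [0.708, 0.707, -0.0, -0.001]
contact_force: [0.4, 0.6, -0.2]
opening: 0.606
```

Emit:
send_rows:
  translation:
    - [-0.95,-0.92,0]
    - [-0.95,-0.92,0]
    - [-0.93,-0.97,0]
    - [0,0,0]
    - [0,0,0]
  rotation:
    - [0,0,0]
    - [0,0,0]
    - [0,0,0]
    - [0,0,-1]
    - [0,0,-1]
  grip: [45,45,45,45,45]

```text
time: 48.58
eef_pos: [0.3868, -0.275, 0.1212]
tcp_rot: [0.643, 0.766, 0.0, -0.001]
contact_force: [-0.3, -0.3, -1.3]
opening: 0.606
```

Emit:
send_rows:
  translation:
    - [0,0,0]
    - [0,0,0]
    - [0,0,0]
    - [0,0,0]
    - [0,0,0]
  rotation:
    - [0,0,-1]
    - [0,0,-1]
    - [0,0,-1]
    - [0,0,-1]
    - [0,0,-1]
  grip: [45,45,45,45,45]

```text
time: 49.2
eef_pos: [0.3872, -0.2745, 0.1211]
tcp_rot: [0.461, 0.887, 0.001, -0.001]
contact_force: [-0.2, -0.3, 0.2]
opening: 0.603
```

Emit:
send_rows:
  translation:
    - [0,0,0]
    - [0,0,0]
    - [0,0,0]
    - [0,0,0]
    - [0,0,0]
  rotation:
    - [0,0,-1]
    - [0,0,-1]
    - [0,0,-1]
    - [0,0,-1]
    - [0,0,-1]
  grip: [45,45,45,45,45]

```text
time: 49.82
eef_pos: [0.3872, -0.2745, 0.1211]
tcp_rot: [0.258, 0.966, 0.001, -0.001]
contact_force: [0.7, 0.1, -0.4]
opening: 0.606
```

Emit:
send_rows:
  translation:
    - [0,0,0]
    - [0,0,0]
    - [0,0,0]
    - [0,0,0]
    - [0,0,0]
  rotation:
    - [0,0,-1]
    - [0,0,-1]
    - [0,0,-1]
    - [0,0,-1]
    - [0,0,-1]
  grip: [45,45,45,45,45]

```text
time: 50.45
eef_pos: [0.3872, -0.2745, 0.1211]
tcp_rot: [0.043, 0.999, 0.001, -0.001]
contact_force: [-0.5, -0.5, -0.3]
opening: 0.605
```

Emit:
send_rows:
  translation:
    - [0,0,0]
    - [0,0,0]
  rotation:
    - [0,0,-0.64]
    - [0,0,0]
  grip: [45,45]

```text
time: 50.7
eef_pos: [0.3874, -0.2746, 0.1214]
tcp_rot: [0.017, 1.0, 0.001, -0.001]
contact_force: [0.6, -0.4, 0.1]
opening: 0.608
```

```bash
python3 -c "
from h import *
go(.3896,-.2755,.0075,88.1)"
```

```text
t 50.7 p [ 387.4 -274.6  121.4] psi 88.07 tilt 0.15 open 51.9 F [ 0.6 -0.4  0.1]
  turn units(5deg) -0.01 ; units now [-0.08 -0.03  3.8 ] ; units after turn [-0.08 -0.03  3.8 ] q6 -2.37
```

Emit:
send_rows:
  translation:
    - [-0.05,-0.02,0.9]
    - [0,0,0.9]
    - [0,0,0.9]
    - [0,0,0.7]
    - [0,0,0.3]
  rotation:
    - [0,0,0]
    - [0,0,0]
    - [0,0,0]
    - [0,0,0]
    - [0,0,0]
  grip: [45,45,45,45,45]

```text
time: 51.32
eef_pos: [0.3884, -0.2748, 0.0099]
tcp_rot: [0.017, 1.0, 0.001, -0.001]
contact_force: [-0.5, -0.0, 0.2]
opening: 0.602
```

Emit:
send_rows:
  translation:
    - [0,0,0.14]
    - [0,0,0]
  rotation:
    - [0,0,0]
    - [0,0,0]
  grip: [45,45]

```text
time: 51.58
eef_pos: [0.3898, -0.2763, 0.008]
tcp_rot: [0.017, 1.0, -0.0, 0.0]
contact_force: [1.2, 0.2, 0.4]
opening: 0.607
```

Emit:
send_rows:
  translation:
    - [0,0,0.03]
    - [0,0,0]
    - [0,0,0]
    - [0,0,0]
    - [0,0,0]
  rotation:
    - [0,0,0]
    - [0,0,0]
    - [0,0,0]
    - [0,0,0]
    - [0,0,0]
  grip: [45,45,56,62,64]

```text
time: 52.2
eef_pos: [0.3895, -0.276, 0.0067]
tcp_rot: [0.016, 1.0, -0.0, 0.0]
contact_force: [0.6, -0.3, -0.0]
opening: 0.748
```

Emit:
send_rows:
  translation:
    - [0,0,-0.5]
    - [0,0,-0.7]
    - [0,0,-1]
    - [0,0,-1]
    - [0,0,-0.8]
  rotation:
    - [0,0,0]
    - [0,0,0]
    - [0,0,0]
    - [0,0,0]
    - [0,0,1]
  grip: [64,64,64,66,66]

```text
time: 52.82
eef_pos: [0.3899, -0.2763, 0.1291]
tcp_rot: [0.061, 0.998, -0.001, 0.001]
contact_force: [0.1, -1.0, 0.3]
opening: 0.767
```

Emit:
send_rows:
  translation:
    - [0,0,0]
    - [0,0,0]
    - [0,0,0]
    - [0,0,0]
    - [0,0,0]
  rotation:
    - [0,0,1]
    - [0,0,1]
    - [0,0,1]
    - [0,0,1]
    - [0,0,1]
  grip: [66,66,66,66,66]

```text
time: 53.45
eef_pos: [0.3896, -0.2761, 0.1277]
tcp_rot: [0.276, 0.961, -0.0, 0.001]
contact_force: [-0.4, 1.0, 0.9]
opening: 0.776
```

Emit:
send_rows:
  translation:
    - [0,0,0]
    - [0,0,0]
    - [0,0,0]
    - [0,0,0]
    - [0,0,0]
  rotation:
    - [0,0,1]
    - [0,0,1]
    - [0,0,1]
    - [0,0,1]
    - [0,0,1]
  grip: [66,66,66,66,66]

```text
time: 54.08
eef_pos: [0.3896, -0.2761, 0.1278]
tcp_rot: [0.478, 0.879, -0.0, 0.001]
contact_force: [-0.1, 0.4, -0.3]
opening: 0.768
```

Emit:
send_rows:
  translation:
    - [0,0,0]
    - [0,0,0]
    - [0,0,0]
    - [0,0,0]
    - [0,0,0]
  rotation:
    - [0,0,1]
    - [0,0,1]
    - [0,0,1]
    - [0,0,1]
    - [0,0,1]
  grip: [66,66,66,66,66]

```text
time: 54.7
eef_pos: [0.3896, -0.2761, 0.1278]
tcp_rot: [0.656, 0.754, -0.0, 0.001]
contact_force: [-0.3, -0.5, -0.5]
opening: 0.774
```

Emit:
send_rows:
  translation:
    - [0,0,0]
    - [0,0,0]
    - [0,0,0]
  rotation:
    - [0,0,1]
    - [0,0,0.64]
    - [0,0,0]
  grip: [66,66,66]

```text
time: 55.08
eef_pos: [0.3896, -0.2761, 0.1276]
tcp_rot: [0.707, 0.707, -0.0, 0.001]
contact_force: [0.3, -0.3, -0.1]
opening: 0.772
```

```bash
python3 -c "
from h import *
go(.61,.0067,.12,-.1)
d=cam('top')
for c in('red','yellow'):
    for u,v,A,(r,k) in blobs(d,c):
        w=rect(d,k,.054)
        if A<2500 and -350<w[1]<450 and w[0]>300: print(c,w,round(A))
"
```

```text
t 55.08 p [ 389.6 -276.1  127.6] psi -0.05 tilt 0.07 open 65.9 F [ 0.3 -0.3 -0.1]
  turn units(5deg) 0.01 ; units now [9.43 7.34 0.25] ; units after turn [9.44 7.33 0.25] q6 -0.83
red [365.9 342.1 112.8  65.5 -84.1] 669
red [ 508.1 -294.   116.1   65.8   82.7] 681
yellow [602.9 352.3 113.7  64.9  80.9] 645
yellow [6.096e+02 7.000e+00 5.480e+01 4.230e+01 3.000e-01] 199
yellow [ 627.  -286.6  115.7   67.1   82.3] 679
```

Emit:
send_rows:
  translation:
    - [0.94,0.73,0]
    - [0.94,0.73,0]
    - [0.94,0.73,0]
    - [0.94,0.73,0]
    - [0.94,0.73,0]
  rotation:
    - [0,0,0]
    - [0,0,0]
    - [0,0,0]
    - [0,0,0]
    - [0,0,0]
  grip: [66,66,66,66,66]

```text
time: 55.75
eef_pos: [0.4999, -0.1342, 0.1271]
tcp_rot: [0.707, 0.707, 0.0, 0.0]
contact_force: [-0.3, -0.2, -1.0]
opening: 0.774
```

Emit:
send_rows:
  translation:
    - [0.94,0.73,0]
    - [0.94,0.73,0]
    - [0.94,0.73,0]
    - [0.95,0.75,0]
    - [0.96,0.75,0.2]
  rotation:
    - [0,0,0]
    - [0,0,0]
    - [0,0,0]
    - [0,0,0]
    - [0,0,0]
  grip: [66,66,66,66,66]

```text
time: 56.38
eef_pos: [0.6113, 0.0075, 0.1216]
tcp_rot: [0.707, 0.707, 0.0, 0.001]
contact_force: [-0.0, -0.7, 0.7]
opening: 0.771
```

Emit:
send_rows:
  translation:
    - [0,0,0.6]
    - [0,0,0.5]
    - [0,0,0]
  rotation:
    - [0,0,0]
    - [0,0,0]
    - [0,0,0]
  grip: [66,66,66]

```text
time: 56.75
eef_pos: [0.6078, 0.006, 0.0851]
tcp_rot: [0.708, 0.706, -0.002, -0.002]
contact_force: [0.2, -0.5, 0.0]
opening: 0.77
```

```bash
python3 -c "
from h import *
go(.61,.0067,.0445,-.1)"
```

```text
t 56.75 p [607.8   6.   85.1] psi -0.14 tilt 0.30 open 65.8 F [ 0.2 -0.5  0. ]
  turn units(5deg) -0.01 ; units now [0.02 0.08 1.35] ; units after turn [0.02 0.07 1.35] q6 -0.15
```

Emit:
send_rows:
  translation:
    - [0,0.03,0.6]
    - [0,0,0.5]
    - [0,0,0.31]
    - [0,0,0]
    - [0,0,0]
  rotation:
    - [0,0,0]
    - [0,0,0]
    - [0,0,0]
    - [0,0,0]
    - [0,0,0]
  grip: [66,66,66,66,66]

```text
time: 57.38
eef_pos: [0.6114, 0.0066, 0.0457]
tcp_rot: [0.708, 0.707, 0.0, 0.0]
contact_force: [-0.1, -0.4, 0.1]
opening: 0.772
```

Emit:
send_rows:
  translation:
    - [0,0,0]
    - [0,0,0]
    - [0,0,0]
    - [0,0,0]
  rotation:
    - [0,0,0]
    - [0,0,0]
    - [0,0,0]
    - [0,0,0]
  grip: [45,45,45,45]

```text
time: 57.88
eef_pos: [0.6103, 0.0066, 0.0466]
tcp_rot: [0.707, 0.707, -0.001, -0.001]
contact_force: [-4.1, -0.8, 5.0]
opening: 0.603
```

Emit:
send_rows:
  translation:
    - [0,0,-0.3]
    - [0,0,-0.7]
    - [0,0,-1]
    - [0,0,-0.6]
    - [0,0,0]
  rotation:
    - [0,0,0]
    - [0,0,0]
    - [0,0,0]
    - [0,0,0]
    - [0,0,0]
  grip: [45,45,45,45,45]

```text
time: 58.5
eef_pos: [0.6128, 0.0064, 0.1264]
tcp_rot: [0.708, 0.707, 0.002, 0.002]
contact_force: [0.4, -0.0, 0.5]
opening: 0.607
```

```bash
python3 -c "
from h import *
go(.6300,-.2903,.12,82.3)
"
```

```text
t 58.5 p [612.8   6.4 126.4] psi -0.09 tilt 0.33 open 51.8 F [ 0.4 -0.   0.5]
  turn units(5deg) -16.48 ; units now [-9.89  0.59  0.22] ; units after turn [-1.89 -9.72  0.21] q6 -0.15
```

Emit:
send_rows:
  translation:
    - [-1,0.06,0]
    - [-1,0.06,0]
    - [-1,0.06,0]
    - [-1,0.06,0]
    - [-1,0.06,0]
  rotation:
    - [0,0,0]
    - [0,0,0]
    - [0,0,0]
    - [0,0,0]
    - [0,0,0]
  grip: [45,45,45,45,45]

```text
time: 59.12
eef_pos: [0.619, -0.1441, 0.1218]
tcp_rot: [0.708, 0.707, -0.0, -0.001]
contact_force: [0.5, 0.6, 0.1]
opening: 0.607
```

Emit:
send_rows:
  translation:
    - [-1,0.06,0]
    - [-1,0.06,0]
    - [-1,0.06,0]
    - [-1,0.06,0]
    - [-0.89,0.05,0]
  rotation:
    - [0,0,0]
    - [0,0,0]
    - [0,0,0]
    - [0,0,0]
    - [0,0,0]
  grip: [45,45,45,45,45]

```text
time: 59.75
eef_pos: [0.6277, -0.2909, 0.1219]
tcp_rot: [0.708, 0.706, -0.0, -0.001]
contact_force: [-0.2, -0.1, -0.0]
opening: 0.603
```

Emit:
send_rows:
  translation:
    - [0,0,0]
    - [0,0,0]
    - [0,0,0]
    - [0,0,0]
    - [0,0,0]
  rotation:
    - [0,0,-1]
    - [0,0,-1]
    - [0,0,-1]
    - [0,0,-1]
    - [0,0,-1]
  grip: [45,45,45,45,45]

```text
time: 60.38
eef_pos: [0.6279, -0.2901, 0.1224]
tcp_rot: [0.537, 0.844, 0.0, -0.001]
contact_force: [0.1, -0.1, 0.5]
opening: 0.608
```

Emit:
send_rows:
  translation:
    - [0,0,0]
    - [0,0,0]
    - [0,0,0]
    - [0,0,0]
    - [0,0,0]
  rotation:
    - [0,0,-1]
    - [0,0,-1]
    - [0,0,-1]
    - [0,0,-1]
    - [0,0,-1]
  grip: [45,45,45,45,45]

```text
time: 61.0
eef_pos: [0.6279, -0.2901, 0.1224]
tcp_rot: [0.341, 0.94, 0.0, -0.001]
contact_force: [0.4, 0.8, -0.3]
opening: 0.605
```

Emit:
send_rows:
  translation:
    - [0,0,0]
    - [0,0,0]
    - [0,0,0]
    - [0,0,0]
    - [0,0,0]
  rotation:
    - [0,0,-1]
    - [0,0,-1]
    - [0,0,-1]
    - [0,0,-1]
    - [0,0,-1]
  grip: [45,45,45,45,45]

```text
time: 61.62
eef_pos: [0.6279, -0.2901, 0.1224]
tcp_rot: [0.13, 0.992, 0.0, -0.001]
contact_force: [0.7, 0.3, -1.1]
opening: 0.604
```

Emit:
send_rows:
  translation:
    - [0,0,0]
    - [0,0,0]
    - [0,0,0]
  rotation:
    - [0,0,-1]
    - [0,0,-0.48]
    - [0,0,0]
  grip: [45,45,45]

```text
time: 62.0
eef_pos: [0.628, -0.2901, 0.1225]
tcp_rot: [0.067, 0.998, 0.0, -0.001]
contact_force: [-0.5, -0.2, -0.3]
opening: 0.607
```

```bash
python3 -c "
from h import *
go(.6300,-.2903,.0075,82.3)
"
```

```text
t 62.0 p [ 628.  -290.1  122.5] psi 82.28 tilt 0.07 open 51.9 F [-0.5 -0.2 -0.3]
  turn units(5deg) -0.00 ; units now [-0.07  0.    3.83] ; units after turn [-0.07  0.    3.83] q6 -2.02
```

Emit:
send_rows:
  translation:
    - [-0.05,0,0.9]
    - [0,0,0.9]
    - [0,0,0.9]
    - [0,0,0.7]
    - [0,0,0.3]
  rotation:
    - [0,0,0]
    - [0,0,0]
    - [0,0,0]
    - [0,0,0]
    - [0,0,0]
  grip: [45,45,45,45,45]

```text
time: 62.62
eef_pos: [0.6289, -0.2898, 0.0104]
tcp_rot: [0.067, 0.998, 0.001, -0.001]
contact_force: [-0.3, 1.3, -0.4]
opening: 0.608
```

Emit:
send_rows:
  translation:
    - [0,0,0.16]
    - [0,0,0]
  rotation:
    - [0,0,0]
    - [0,0,0]
  grip: [45,45]

```text
time: 62.88
eef_pos: [0.6305, -0.2908, 0.0086]
tcp_rot: [0.067, 0.998, -0.0, 0.001]
contact_force: [1.1, 0.5, -0.5]
opening: 0.604
```

Emit:
send_rows:
  translation:
    - [0,0,0.04]
    - [0,0,0]
    - [0,0,0]
    - [0,0,0]
    - [0,0,0]
  rotation:
    - [0,0,0]
    - [0,0,0]
    - [0,0,0]
    - [0,0,0]
    - [0,0,0]
  grip: [45,45,56,62,64]

```text
time: 63.5
eef_pos: [0.6295, -0.2902, 0.006]
tcp_rot: [0.067, 0.998, 0.0, -0.0]
contact_force: [-0.2, 0.2, 0.2]
opening: 0.751
```

Emit:
send_rows:
  translation:
    - [0,0,-0.5]
    - [0,0,-0.7]
    - [0,0,-1]
    - [0,0,-1]
    - [0,0,-1]
  rotation:
    - [0,0,0]
    - [0,0,0]
    - [0,0,0]
    - [0,0,0]
    - [0,0,1]
  grip: [64,64,64,60,50]

```text
time: 64.12
eef_pos: [0.6303, -0.2906, 0.1358]
tcp_rot: [0.112, 0.994, -0.001, 0.001]
contact_force: [-0.6, -1.4, -0.1]
opening: 0.586
```

Emit:
send_rows:
  translation:
    - [0,0,-1]
    - [0,0,0]
    - [0,0,0]
    - [0,0,0]
    - [0,0,0]
  rotation:
    - [0,0,1]
    - [0,0,1]
    - [0,0,1]
    - [0,0,1]
    - [0,0,1]
  grip: [40,40,40,40,40]

```text
time: 64.75
eef_pos: [0.6302, -0.2905, 0.1648]
tcp_rot: [0.324, 0.946, -0.0, 0.001]
contact_force: [0.2, -0.3, -0.3]
opening: 0.469
```

Emit:
send_rows:
  translation:
    - [0,0,0]
    - [0,0,0]
    - [0,0,0]
    - [0,0,0]
    - [0,0,0]
  rotation:
    - [0,0,1]
    - [0,0,1]
    - [0,0,1]
    - [0,0,1]
    - [0,0,1]
  grip: [40,40,40,40,40]

```text
time: 65.38
eef_pos: [0.6302, -0.2905, 0.1648]
tcp_rot: [0.521, 0.853, -0.0, 0.001]
contact_force: [0.4, 0.0, 1.0]
opening: 0.47
```

Emit:
send_rows:
  translation:
    - [0,0,0]
    - [0,0,0]
    - [0,0,0]
    - [0,0,0]
    - [0,0,0]
  rotation:
    - [0,0,1]
    - [0,0,1]
    - [0,0,1]
    - [0,0,1]
    - [0,0,1]
  grip: [40,40,40,40,40]

```text
time: 66.0
eef_pos: [0.6302, -0.2906, 0.1648]
tcp_rot: [0.694, 0.72, 0.0, 0.001]
contact_force: [-0.1, 0.3, -0.3]
opening: 0.468
```

Emit:
send_rows:
  translation:
    - [0.5,-0.5,0]
    - [1,0,0]
    - [1,0,0]
  rotation:
    - [0,0,1]
    - [0,0,1]
    - [0,0,0.26]
  grip: [40,40,40]

```text
time: 66.38
eef_pos: [0.6198, -0.216, 0.1647]
tcp_rot: [0.761, 0.649, 0.001, 0.001]
contact_force: [0.2, -0.2, 0.7]
opening: 0.472
```

```bash
python3 -c "
from h import *
go(.605,.365,.1,-9)
d=cam('top')
for c in('red','yellow','blue'):
    for u,v,A,(r,k) in blobs(d,c):
        w=rect(d,k,.010)
        if A<900 and abs(w[1])>100 and w[0]>300 and abs(w[1])<450: print(c,w,'z26',rect(d,k,.026),round(A))
im=d['image'];cv2.imwrite('pics/b1.png',cv2.resize(im[165:275,325:390],None,fx=5.4,fy=5.4,interpolation=cv2.INTER_CUBIC))
refl()
"
```

```text
t 66.38 p [ 619.8 -216.   164.7] psi -9.10 tilt 0.16 open 40.3 F [ 0.2 -0.2  0.7]
  turn units(5deg) -0.02 ; units now [19.05 -3.56  2.13] ; units after turn [19.05 -3.52  2.16] q6 -0.33
red [361.2 358.9 116.6  67.1 -84.1] z26 [362.8 352.8 115.3  66.3 -84.1] 666
red [ 508.3 -297.9  120.5   68.    82.8] z26 [ 508.2 -296.3  119.1   67.2   82.8] 633
yellow [606.3 369.4 117.1  66.8  81.1] z26 [605.  363.2 115.7  66.1  81.1] 640
yellow [ 626.5 -323.8   69.2   52.3   -8.1] z26 [ 625.  -321.9   68.4   51.7   -8.1] 233
blue [ 388.3 -275.7  117.6   66.5   88.1] z26 [ 389.6 -274.4  116.2   65.7   88.1] 667
blue [501.6 358.9 115.7  65.9 -83.3] z26 [501.6 352.8 114.3  65.2 -83.3] 630
scene lid red [363.8 357.7 116.3  68.2 -83.3]
scene lid yellow [607.9 368.4 117.4  67.2  81.5]
scene lid blue [503.9 358.1 115.7  67.1 -82.5]
```

View pics/b1.png

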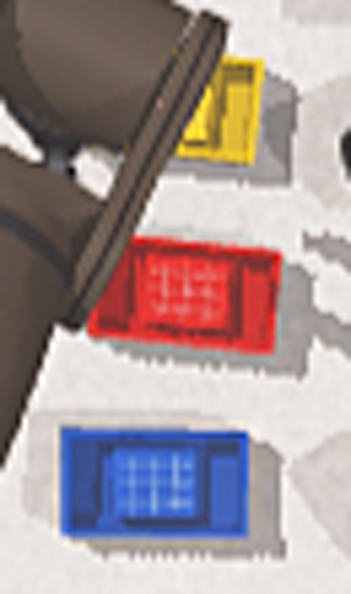

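Emit:
send_rows:
  translation:
    - [1,-0.19,0]
    - [1,-0.19,0]
    - [1,-0.19,0]
    - [1,-0.19,0]
    - [1,-0.19,0]
  rotation:
    - [0,0,0]
    - [0,0,0]
    - [0,0,0]
    - [0,0,0]
    - [0,0,0]
  grip: [40,40,40,40,40]

```text
time: 67.1
eef_pos: [0.6154, -0.0637, 0.1641]
tcp_rot: [0.76, 0.649, 0.001, 0.001]
contact_force: [-0.3, 0.4, -0.3]
opening: 0.471
```

Emit:
send_rows:
  translation:
    - [1,-0.19,0]
    - [1,-0.19,0]
    - [1,-0.19,0]
    - [1,-0.19,0]
    - [1,-0.19,0]
  rotation:
    - [0,0,0]
    - [0,0,0]
    - [0,0,0]
    - [0,0,0]
    - [0,0,0]
  grip: [40,40,40,40,40]

```text
time: 67.72
eef_pos: [0.6109, 0.0891, 0.1641]
tcp_rot: [0.76, 0.649, 0.001, 0.001]
contact_force: [0.4, 0.3, 0.3]
opening: 0.468
```

Emit:
send_rows:
  translation:
    - [1,-0.19,0]
    - [1,-0.19,0]
    - [1,-0.19,0]
    - [1,-0.19,0]
    - [1,-0.19,0]
  rotation:
    - [0,0,0]
    - [0,0,0]
    - [0,0,0]
    - [0,0,0]
    - [0,0,0]
  grip: [40,40,40,40,40]

```text
time: 68.35
eef_pos: [0.6064, 0.2419, 0.1641]
tcp_rot: [0.76, 0.649, 0.001, 0.001]
contact_force: [0.4, 1.1, 0.1]
opening: 0.467
```

Emit:
send_rows:
  translation:
    - [1,-0.19,0.4]
    - [1,-0.19,0.6]
    - [1,-0.19,0.7]
    - [1,-0.19,0.6]
    - [0,0,0]
  rotation:
    - [0,0,0]
    - [0,0,0]
    - [0,0,0]
    - [0,0,0]
    - [0,0,0]
  grip: [40,40,40,40,40]

```text
time: 68.97
eef_pos: [0.601, 0.3646, 0.0924]
tcp_rot: [0.76, 0.65, -0.001, -0.0]
contact_force: [-0.3, 0.2, -0.0]
opening: 0.465
```

```bash
python3 -c "
from h import *
refl()
go(.6063,.3685,.014,-8.8)
d=cam('top')
for c in('yellow',):
    for u,v,A,(r,k) in blobs(d,c):
        w=rect(d,k,.026)
        if A<900 and w[1]<-100 and w[0]>300: print(c,w)
"
```

```text
scene lid red [363.8 358.6 114.6  68.1 -83.6]
scene lid yellow [607.9 368.3 117.3  68.1  81.9]
scene lid blue [503.5 361.7 108.9  67.  -81.5]
t 69.03 p [601.8 363.8  93.5] psi -8.91 tilt 0.04 open 40.0 F [-0.3  0.6  0.7]
  turn units(5deg) -0.02 ; units now [0.18 0.12 2.65] ; units after turn [0.18 0.12 2.65] q6 0.56
yellow [ 629.6 -289.1  118.2   68.4   82.2]
```

Emit:
send_rows:
  translation:
    - [0.13,0.1,0.8]
    - [0,0,0.8]
    - [0,0,0.7]
    - [0,0,0.3]
    - [0,0,0]
  rotation:
    - [0,0,0]
    - [0,0,0]
    - [0,0,0]
    - [0,0,0]
    - [0,0,0]
  grip: [40,40,40,40,40]

```text
time: 69.7
eef_pos: [0.6047, 0.3666, 0.0142]
tcp_rot: [0.76, 0.649, -0.001, -0.0]
contact_force: [1.2, -1.0, 0.3]
opening: 0.469
```

```bash
python3 -c "
from h import *
go(.6063,.3685,.014,-8.8)"
```

```text
t 69.7 p [604.7 366.6  14.2] psi -9.00 tilt 0.11 open 40.0 F [ 1.2 -1.   0.3]
  turn units(5deg) -0.04 ; units now [0.07 0.04 0.01] ; units after turn [0.07 0.04 0.01] q6 0.56
```

Emit:
send_rows:
  translation:
    - [0.05,0.03,0]
    - [0,0,0]
    - [0,0,0]
    - [0,0,0]
    - [0,0,0]
  rotation:
    - [0,0,0]
    - [0,0,0]
    - [0,0,0]
    - [0,0,0]
    - [0,0,0]
  grip: [40,20,8,8,8]
  squeeze: 70

```text
time: 70.32
eef_pos: [0.6072, 0.3689, 0.0166]
tcp_rot: [0.76, 0.65, 0.001, 0.0]
contact_force: [-0.1, 0.5, 3.8]
opening: 0.119
```

Emit:
send_rows:
  translation:
    - [0,0,0]
    - [0,0,0]
    - [0,0,0]
    - [0,0,0]
  rotation:
    - [0,0,0]
    - [0,0,0]
    - [0,0,0]
    - [0,0,0]
  grip: [8,8,8,8]

```text
time: 70.82
eef_pos: [0.6072, 0.3688, 0.0166]
tcp_rot: [0.76, 0.65, 0.001, 0.0]
contact_force: [-0.1, 0.3, 5.0]
opening: 0.115
```

Emit:
send_rows:
  translation:
    - [0,0,-0.3]
    - [0,0,-0.7]
    - [0,0,-1]
    - [0,0,-1]
    - [0,0,-1]
  rotation:
    - [0,0,0]
    - [0,0,0]
    - [0,0,0]
    - [0,0,0]
    - [0,0,0]
  grip: [8,8,8,8,8]

```text
time: 71.45
eef_pos: [0.6062, 0.3684, 0.1373]
tcp_rot: [0.76, 0.65, 0.0, 0.0]
contact_force: [-0.1, 0.4, -0.0]
opening: 0.117
```

```bash
python3 -c "
from h import *
go(.6303,-.2899,.135,-7.7)"
```

```text
t 71.45 p [606.2 368.4 137.3] psi -8.99 tilt 0.02 open 10.0 F [-0.1  0.4 -0. ]
  turn units(5deg) -0.26 ; units now [-21.55   4.22   0.08] ; units after turn [-21.64   3.74   0.08] q6 0.56
```

Emit:
send_rows:
  translation:
    - [0,0,0]
    - [-1,0.17,0]
    - [-1,0.17,0]
    - [-1,0.17,0]
    - [-1,0.17,0]
  rotation:
    - [0,0,-0.26]
    - [0,0,0]
    - [0,0,0]
    - [0,0,0]
    - [0,0,0]
  grip: [8,8,8,8,8]

```text
time: 72.08
eef_pos: [0.6094, 0.2455, 0.1335]
tcp_rot: [0.753, 0.658, -0.001, -0.001]
contact_force: [-0.1, 0.1, -0.2]
opening: 0.116
```

Emit:
send_rows:
  translation:
    - [-1,0.17,0]
    - [-1,0.17,0]
    - [-1,0.17,0]
    - [-1,0.17,0]
    - [-1,0.17,0]
  rotation:
    - [0,0,0]
    - [0,0,0]
    - [0,0,0]
    - [0,0,0]
    - [0,0,0]
  grip: [8,8,8,8,8]

```text
time: 72.7
eef_pos: [0.6145, 0.0937, 0.1336]
tcp_rot: [0.753, 0.658, -0.001, -0.001]
contact_force: [0.0, -0.2, -1.2]
opening: 0.12
```

Emit:
send_rows:
  translation:
    - [-1,0.17,0]
    - [-1,0.17,0]
    - [-1,0.17,0]
    - [-1,0.17,0]
    - [-1,0.17,0]
  rotation:
    - [0,0,0]
    - [0,0,0]
    - [0,0,0]
    - [0,0,0]
    - [0,0,0]
  grip: [8,8,8,8,8]

```text
time: 73.32
eef_pos: [0.6198, -0.0581, 0.1336]
tcp_rot: [0.753, 0.658, -0.001, -0.001]
contact_force: [0.3, 0.7, -0.2]
opening: 0.125
```

Emit:
send_rows:
  translation:
    - [-1,0.17,0]
    - [-1,0.17,0]
    - [-1,0.17,0]
    - [-1,0.17,0]
    - [-1,0.17,0]
  rotation:
    - [0,0,0]
    - [0,0,0]
    - [0,0,0]
    - [0,0,0]
    - [0,0,0]
  grip: [8,8,8,8,8]

```text
time: 73.95
eef_pos: [0.6251, -0.2099, 0.1335]
tcp_rot: [0.753, 0.658, -0.001, -0.001]
contact_force: [0.8, 0.2, -1.3]
opening: 0.117
```

Emit:
send_rows:
  translation:
    - [-1,0.17,0.5]
    - [-1,0.17,0.5]
    - [-0.64,0.17,0.5]
    - [0,0,0]
    - [0,0,0]
  rotation:
    - [0,0,0]
    - [0,0,0]
    - [0,0,0]
    - [0,0,0]
    - [0,0,0]
  grip: [8,8,8,8,8]

```text
time: 74.58
eef_pos: [0.6303, -0.2891, 0.0898]
tcp_rot: [0.753, 0.658, -0.0, -0.001]
contact_force: [-0.1, 0.7, -1.0]
opening: 0.12
```

```bash
python3 -c "
from h import *
go(.6305,-.2899,.05,-7.7)
z=ctrl.get_state()['eef_pos'][2]-.0066
d=cam('top')
for c in('yellow',):
    for u,v,A,(r,k) in blobs(d,c):
        w=rect(d,k,z)
        if A<1500 and w[1]<-100 and w[0]>300: print(c,w)
d=cam('scene')
for u,v,A,(r,k) in blobs(d,'yellow'):
        w=rect(d,k,z)
        if A<1500 and -340<w[1]<-200 and w[0]>300: print('scene',w)
im=d['image'];u,v=map(int,proj(d,(.63,-.29,.05)));cv2.imwrite('pics/l1.png',cv2.resize(im[v-40:v+40,u-50:u+50],None,fx=7,fy=7,interpolation=cv2.INTER_CUBIC))
"
```

```text
t 74.58 p [ 630.3 -289.1   89.8] psi -7.66 tilt 0.09 open 10.3 F [-0.1  0.7 -1. ]
  turn units(5deg) 0.01 ; units now [-0.03  0.01  1.33] ; units after turn [-0.03  0.01  1.33] q6 -0.44
scene [ 660.4 -244.4  229.   107.4   58.3]
```

View pics/l1.png

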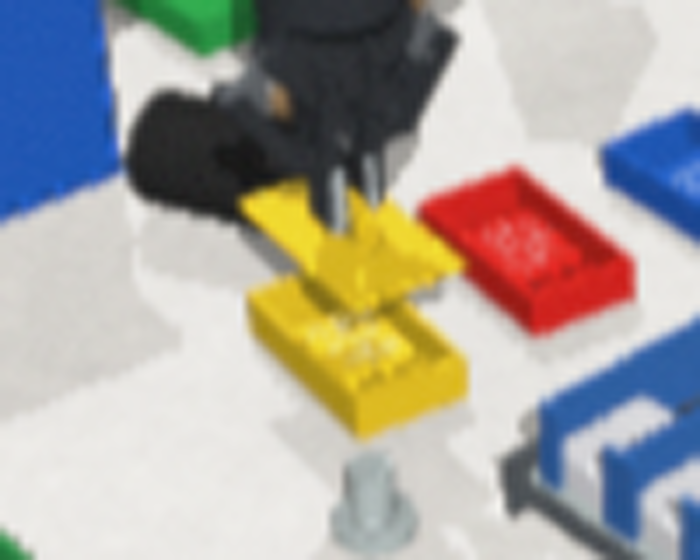

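Emit:
send_rows:
  translation:
    - [-0.02,0,0.7]
    - [0,0,0.6]
    - [0,0,0.1]
    - [0,0,0]
  rotation:
    - [0,0,0]
    - [0,0,0]
    - [0,0,0]
    - [0,0,0]
  grip: [8,8,8,8]

```text
time: 75.18
eef_pos: [0.6302, -0.2903, 0.0474]
tcp_rot: [0.753, 0.658, -0.0, -0.001]
contact_force: [0.9, -0.3, 0.1]
opening: 0.121
```

Emit:
send_rows:
  translation:
    - [0,0,0.13]
    - [0,0,0]
  rotation:
    - [0,0,0]
    - [0,0,0]
  grip: [8,8]

```text
time: 75.42
eef_pos: [0.6307, -0.2907, 0.0446]
tcp_rot: [0.753, 0.658, 0.0, 0.0]
contact_force: [0.2, -0.6, -1.5]
opening: 0.117
```

Emit:
send_rows:
  translation:
    - [0,0,0.1]
    - [0,0,0]
  rotation:
    - [0,0,0]
    - [0,0,0]
  grip: [8,8]

```text
time: 75.68
eef_pos: [0.6305, -0.2905, 0.0412]
tcp_rot: [0.753, 0.658, -0.0, -0.0]
contact_force: [0.1, -0.3, -0.9]
opening: 0.117
```

```bash
python3 -c "
from h import *
go(.6305,-.2899,.0366,-7.7)"
```

```text
t 75.67 p [ 630.5 -290.5   41.2] psi -7.69 tilt 0.02 open 10.0 F [ 0.1 -0.3 -0.9]
  turn units(5deg) 0.00 ; units now [ 0.02 -0.    0.15] ; units after turn [ 0.02 -0.    0.15] q6 -0.44
```

Emit:
send_rows:
  translation:
    - [0,0,0.1]
    - [0,0,0.08]
    - [0,0,0]
  rotation:
    - [0,0,0]
    - [0,0,0]
    - [0,0,0]
  grip: [8,8,8]

```text
time: 76.05
eef_pos: [0.6307, -0.2906, 0.0366]
tcp_rot: [0.753, 0.658, -0.0, -0.0]
contact_force: [-1.8, 0.7, 3.0]
opening: 0.113
```

Emit:
send_rows:
  translation:
    - [0,0,0.05]
    - [0,0,0]
  rotation:
    - [0,0,0]
    - [0,0,0]
  grip: [8,8]

```text
time: 76.3
eef_pos: [0.6307, -0.2907, 0.0366]
tcp_rot: [0.753, 0.658, -0.0, -0.0]
contact_force: [-3.8, 1.5, 9.2]
opening: 0.12
```

Emit:
send_rows:
  translation:
    - [0,0,0.05]
    - [0,0,0]
    - [0,0,0]
    - [0,0,0]
    - [0,0,0]
  rotation:
    - [0,0,0]
    - [0,0,0]
    - [0,0,0]
    - [0,0,0]
    - [0,0,0]
  grip: [8,8,20,32,40]

```text
time: 76.92
eef_pos: [0.6303, -0.2904, 0.0323]
tcp_rot: [0.753, 0.658, -0.0, -0.0]
contact_force: [-0.4, 0.4, -0.1]
opening: 0.471
```

Emit:
send_rows:
  translation:
    - [0,0,-0.4]
    - [0,0,-0.7]
    - [0,0,-1]
    - [0,0,-1]
    - [0,0,-1]
  rotation:
    - [0,0,0]
    - [0,0,0]
    - [0,0,-1]
    - [0,0,-1]
    - [0,0,-0.94]
  grip: [40,40,40,40,40]

```text
time: 77.55
eef_pos: [0.6311, -0.2908, 0.1593]
tcp_rot: [0.662, 0.75, 0.0, 0.001]
contact_force: [0.1, -0.3, -0.0]
opening: 0.47
```

```bash
python3 -c "
from h import *
go(.5019,.358,.1,7)"
```

```text
t 77.55 p [ 631.1 -290.8  159.3] psi 7.17 tilt 0.16 open 40.1 F [ 0.1 -0.3 -0. ]
  turn units(5deg) 0.03 ; units now [22.   -1.58  1.94] ; units after turn [21.99 -1.64  1.98] q6 -0.70
```

Emit:
send_rows:
  translation:
    - [1,-0.08,0]
    - [1,-0.08,0]
    - [1,-0.08,0]
    - [1,-0.08,0]
    - [1,-0.08,0]
  rotation:
    - [0,0,0]
    - [0,0,0]
    - [0,0,0]
    - [0,0,0]
    - [0,0,0]
  grip: [40,40,40,40,40]

```text
time: 78.18
eef_pos: [0.6008, -0.1425, 0.1583]
tcp_rot: [0.663, 0.749, 0.0, 0.001]
contact_force: [0.7, 0.4, -0.9]
opening: 0.472
```

Emit:
send_rows:
  translation:
    - [1,-0.08,0]
    - [1,-0.08,0]
    - [1,-0.08,0]
    - [1,-0.08,0]
    - [1,-0.08,0]
  rotation:
    - [0,0,0]
    - [0,0,0]
    - [0,0,0]
    - [0,0,0]
    - [0,0,0]
  grip: [40,40,40,40,40]

```text
time: 78.8
eef_pos: [0.5706, 0.0051, 0.1583]
tcp_rot: [0.663, 0.749, 0.001, 0.001]
contact_force: [0.2, 0.2, 0.0]
opening: 0.469
```

Emit:
send_rows:
  translation:
    - [1,-0.08,0]
    - [1,-0.08,0]
    - [1,-0.08,0]
    - [1,-0.08,0]
    - [1,-0.08,0]
  rotation:
    - [0,0,0]
    - [0,0,0]
    - [0,0,0]
    - [0,0,0]
    - [0,0,0]
  grip: [40,40,40,40,40]

```text
time: 79.42
eef_pos: [0.5404, 0.1527, 0.1583]
tcp_rot: [0.663, 0.749, 0.001, 0.001]
contact_force: [0.3, -0.6, -0.5]
opening: 0.47
```

Emit:
send_rows:
  translation:
    - [1,-0.07,0]
    - [1,-0.07,0]
    - [1,-0.07,0]
    - [1,-0.07,0]
    - [1,-0.07,0]
  rotation:
    - [0,0,0]
    - [0,0,0]
    - [0,0,0]
    - [0,0,0]
    - [0,0,0]
  grip: [40,40,40,40,40]

```text
time: 80.05
eef_pos: [0.5116, 0.3005, 0.1583]
tcp_rot: [0.662, 0.749, 0.001, 0.001]
contact_force: [0.4, 0.2, 0.3]
opening: 0.47
```

Emit:
send_rows:
  translation:
    - [1,-0.05,0.6]
    - [0.95,0,0.6]
    - [0,0,0.7]
    - [0,0,0]
  rotation:
    - [0,0,0]
    - [0,0,0]
    - [0,0,0]
    - [0,0,0]
  grip: [40,40,40,40]

```text
time: 80.55
eef_pos: [0.5015, 0.3562, 0.0976]
tcp_rot: [0.662, 0.749, -0.002, -0.0]
contact_force: [-0.1, -0.6, 0.4]
opening: 0.467
```

```bash
python3 -c "
from h import *
refl()
go(.5019,.358,.014,7)
d=cam('top')
for c in('yellow','red','blue'):
    for u,v,A,(r,k) in blobs(d,c):
        w=rect(d,k,.026)
        if A<900 and -320<w[1]<-100 and w[0]>300: print(c,w)
"
```

```text
scene lid red [363.5 361.3 109.2  68.3 -83.3]
scene lid blue [503.9 358.1 115.7  67.1 -82.6]
t 80.6 p [502.4 356.3  98.8] psi 6.98 tilt 0.08 open 40.0 F [0.3 1.1 1.2]
  turn units(5deg) -0.00 ; units now [ 0.06 -0.01  2.83] ; units after turn [ 0.06 -0.01  2.83] q6 0.33
yellow [ 629.9 -289.4  118.4   69.    82.3]
red [ 508.3 -296.6  118.5   67.1   82.7]
blue [ 389.6 -274.5  116.2   65.7   88.1]
blue [ 5.670e+02 -1.226e+02  1.549e+02  1.340e+01  2.000e-01]
```

Emit:
send_rows:
  translation:
    - [0.05,0,0.8]
    - [0,0,0.9]
    - [0,0,0.8]
    - [0,0,0.25]
    - [0,0,0]
  rotation:
    - [0,0,0]
    - [0,0,0]
    - [0,0,0]
    - [0,0,0]
    - [0,0,0]
  grip: [40,40,40,40,40]

```text
time: 81.28
eef_pos: [0.503, 0.3584, 0.0172]
tcp_rot: [0.663, 0.749, 0.0, 0.0]
contact_force: [0.9, -0.2, 0.7]
opening: 0.468
```

Emit:
send_rows:
  translation:
    - [0,0,0]
    - [0,0,0]
    - [0,0,0]
    - [0,0,0]
    - [0,0,0]
  rotation:
    - [0,0,0]
    - [0,0,0]
    - [0,0,0]
    - [0,0,0]
    - [0,0,0]
  grip: [20,8,8,8,8]

```text
time: 81.9
eef_pos: [0.5036, 0.3592, 0.0183]
tcp_rot: [0.662, 0.749, 0.001, 0.001]
contact_force: [-2.0, 0.4, 5.3]
opening: 0.117
```

Emit:
send_rows:
  translation:
    - [0,0,0]
    - [0,0,0]
    - [0,0,0]
    - [0,0,0]
  rotation:
    - [0,0,0]
    - [0,0,0]
    - [0,0,0]
    - [0,0,0]
  grip: [8,8,8,8]

```text
time: 82.4
eef_pos: [0.5037, 0.3592, 0.0183]
tcp_rot: [0.662, 0.749, 0.001, 0.001]
contact_force: [0.4, 0.2, 5.8]
opening: 0.119
```

Emit:
send_rows:
  translation:
    - [0,0,-0.3]
    - [0,0,-0.7]
    - [0,0,-1]
    - [0,0,-1]
    - [0,0,-1]
  rotation:
    - [0,0,0]
    - [0,0,0]
    - [0,0,0]
    - [0,0,0]
    - [0,0,0]
  grip: [8,8,8,8,8]

```text
time: 83.02
eef_pos: [0.5023, 0.3587, 0.1387]
tcp_rot: [0.663, 0.749, 0.0, 0.0]
contact_force: [-0.7, 0.3, -0.5]
opening: 0.119
```

```bash
python3 -c "
from h import *
go(.3892,-.275,.135,-1.9)"
```

```text
t 83.03 p [502.3 358.7 138.7] psi 7.02 tilt 0.04 open 10.1 F [-0.7  0.3 -0.5]
  turn units(5deg) 1.78 ; units now [-20.5   -6.32   0.11] ; units after turn [-21.24  -3.07   0.12] q6 0.33
```

Emit:
send_rows:
  translation:
    - [0,0,0]
    - [0,0,0]
    - [-1,0.03,0]
    - [-1,0.03,0]
    - [-1,0.03,0]
  rotation:
    - [0,0,0.9]
    - [0,0,0.88]
    - [0,0,0]
    - [0,0,0]
    - [0,0,0]
  grip: [8,8,8,8,8]

```text
time: 83.65
eef_pos: [0.502, 0.2679, 0.1377]
tcp_rot: [0.718, 0.696, 0.0, 0.0]
contact_force: [0.3, -0.0, 0.2]
opening: 0.117
```

Emit:
send_rows:
  translation:
    - [-1,0.03,0]
    - [-1,0.03,0]
    - [-1,0.03,0]
    - [-1,0.03,0]
    - [-1,0.03,0]
  rotation:
    - [0,0,0]
    - [0,0,0]
    - [0,0,0]
    - [0,0,0]
    - [0,0,0]
  grip: [8,8,8,8,8]

```text
time: 84.28
eef_pos: [0.5017, 0.1177, 0.1377]
tcp_rot: [0.719, 0.695, 0.0, 0.0]
contact_force: [0.8, -0.3, 0.3]
opening: 0.118
```

Emit:
send_rows:
  translation:
    - [-1,0.03,0]
    - [-1,0.03,0]
    - [-1,0.03,0]
    - [-1,0.03,0]
    - [-1,0.03,0]
  rotation:
    - [0,0,0]
    - [0,0,0]
    - [0,0,0]
    - [0,0,0]
    - [0,0,0]
  grip: [8,8,8,8,8]

```text
time: 84.9
eef_pos: [0.5012, -0.0324, 0.1377]
tcp_rot: [0.719, 0.695, 0.0, 0.001]
contact_force: [-0.0, -0.7, -0.5]
opening: 0.118
```

Emit:
send_rows:
  translation:
    - [-1,0.03,0]
    - [-1,0.03,0]
    - [-1,0.03,0]
    - [-1,-0.6,0]
    - [-1,-0.7,0]
  rotation:
    - [0,0,0]
    - [0,0,0]
    - [0,0,0]
    - [0,0,0]
    - [0,0,0]
  grip: [8,8,8,8,8]

```text
time: 85.52
eef_pos: [0.4597, -0.1812, 0.1377]
tcp_rot: [0.719, 0.696, 0.0, 0.001]
contact_force: [-0.2, -1.0, -1.0]
opening: 0.115
```

Emit:
send_rows:
  translation:
    - [-1,-0.7,0]
    - [-1,-0.7,0]
    - [-1,-0.7,0.3]
    - [-0.2,-0.15,0.8]
    - [0,0,0.4]
  rotation:
    - [0,0,0]
    - [0,0,0]
    - [0,0,0]
    - [0,0,0]
    - [0,0,0]
  grip: [8,8,8,8,8]

```text
time: 86.15
eef_pos: [0.3887, -0.274, 0.0913]
tcp_rot: [0.719, 0.695, 0.0, -0.0]
contact_force: [-0.0, -0.2, 0.4]
opening: 0.115
```

Emit:
send_rows:
  translation:
    - [0,0,0]
    - [0,0,0]
  rotation:
    - [0,0,0]
    - [0,0,0]
  grip: [8,8]

```text
time: 86.4
eef_pos: [0.3901, -0.2739, 0.0924]
tcp_rot: [0.718, 0.696, 0.0, 0.001]
contact_force: [0.8, -0.4, -0.9]
opening: 0.12
```

```bash
python3 -c "
from h import *
go(.3892,-.2745,.05,-1.9)"
```

```text
t 86.4 p [ 390.1 -273.9   92.4] psi -1.83 tilt 0.07 open 10.3 F [ 0.8 -0.4 -0.9]
  turn units(5deg) 0.01 ; units now [-0.02 -0.03  1.41] ; units after turn [-0.02 -0.03  1.41] q6 -0.79
```

Emit:
send_rows:
  translation:
    - [-0.02,-0.02,0.7]
    - [0,0,0.6]
    - [0,0,0.2]
    - [0,0,0]
  rotation:
    - [0,0,0]
    - [0,0,0]
    - [0,0,0]
    - [0,0,0]
  grip: [8,8,8,8]

```text
time: 86.9
eef_pos: [0.3892, -0.2745, 0.0469]
tcp_rot: [0.718, 0.696, -0.0, 0.0]
contact_force: [0.1, -0.5, -0.9]
opening: 0.12
```

Emit:
send_rows:
  translation:
    - [0,0,0.14]
    - [0,0,0]
  rotation:
    - [0,0,0]
    - [0,0,0]
  grip: [8,8]

```text
time: 87.15
eef_pos: [0.3889, -0.2747, 0.0426]
tcp_rot: [0.719, 0.695, -0.0, 0.0]
contact_force: [-0.8, -0.2, -1.4]
opening: 0.117
```

Emit:
send_rows:
  translation:
    - [0,0,0.08]
    - [0,0,0]
  rotation:
    - [0,0,0]
    - [0,0,0]
  grip: [8,8]

```text
time: 87.4
eef_pos: [0.3887, -0.2745, 0.0398]
tcp_rot: [0.719, 0.695, -0.0, -0.0]
contact_force: [0.2, -1.2, -0.9]
opening: 0.118
```

Emit:
send_rows:
  translation:
    - [0,0,0.07]
    - [0,0,0.06]
    - [0,0,0]
  rotation:
    - [0,0,0]
    - [0,0,0]
    - [0,0,0]
  grip: [8,8,8]

```text
time: 87.78
eef_pos: [0.3889, -0.2748, 0.0382]
tcp_rot: [0.719, 0.695, -0.0, -0.001]
contact_force: [-5.6, 4.4, 15.6]
opening: 0.121
```

Emit:
send_rows:
  translation:
    - [0,0,0.05]
    - [0,0,0]
  rotation:
    - [0,0,0]
    - [0,0,0]
  grip: [8,8]

```text
time: 88.02
eef_pos: [0.3889, -0.2748, 0.0382]
tcp_rot: [0.718, 0.696, -0.0, -0.002]
contact_force: [-9.2, 8.5, 25.5]
opening: 0.116
```

Emit:
send_rows:
  translation:
    - [0,0,0]
    - [0,0,0]
    - [0,0,0]
    - [0,0,-0.4]
    - [0,0,-0.7]
  rotation:
    - [0,0,0]
    - [0,0,0]
    - [0,0,0]
    - [0,0,0]
    - [0,0,0]
  grip: [20,32,40,40,40]

```text
time: 88.65
eef_pos: [0.3883, -0.274, 0.0675]
tcp_rot: [0.719, 0.695, 0.0, -0.001]
contact_force: [0.4, 0.2, 0.3]
opening: 0.469
```

Emit:
send_rows:
  translation:
    - [0,0,-1]
    - [0,0,-1]
    - [0,0,-1]
    - [1,0.8,0]
    - [1,0.8,0]
  rotation:
    - [0,0,0]
    - [0,0,-0.8]
    - [0,0,-0.86]
    - [0,0,0]
    - [0,0,0]
  grip: [40,40,40,40,40]

```text
time: 89.28
eef_pos: [0.4305, -0.2094, 0.159]
tcp_rot: [0.667, 0.745, 0.0, 0.001]
contact_force: [0.8, 0.3, -0.7]
opening: 0.464
```

Emit:
send_rows:
  translation:
    - [1,0.8,0]
    - [1,0.8,0]
    - [1,0.5,0]
    - [1,0.1,0]
    - [1,0.1,0]
  rotation:
    - [0,0,0]
    - [0,0,0]
    - [0,0,0]
    - [0,0,0]
    - [0,0,0]
  grip: [40,40,40,40,40]

```text
time: 89.9
eef_pos: [0.4817, -0.0517, 0.1581]
tcp_rot: [0.666, 0.746, 0.0, 0.0]
contact_force: [0.5, -0.2, 0.4]
opening: 0.469
```

Emit:
send_rows:
  translation:
    - [1,0.1,0]
    - [1,0.1,0]
    - [1,0.1,0]
    - [1,0.1,0]
    - [1,0.1,0]
  rotation:
    - [0,0,0]
    - [0,0,0]
    - [0,0,0]
    - [0,0,0]
    - [0,0,0]
  grip: [40,40,40,40,40]

```text
time: 90.52
eef_pos: [0.4798, 0.099, 0.1583]
tcp_rot: [0.666, 0.746, 0.0, 0.0]
contact_force: [-0.3, -0.6, 1.0]
opening: 0.467
```

```bash
python3 -c "
from h import *
refl()
go(.3615,.3579,.1,6.4)"
```

```text
scene lid red [363.9 357.7 116.4  68.1 -83.6]
t 90.58 p [479.4 101.5 158.2] psi 6.50 tilt 0.14 open 39.9 F [-1.2  1.4  0.4]
  turn units(5deg) 0.02 ; units now [ 8.93 -2.94  1.96] ; units after turn [ 8.93 -2.95  1.94] q6 -0.11
```

Emit:
send_rows:
  translation:
    - [1,-0.33,0]
    - [1,-0.33,0]
    - [1,-0.33,0]
    - [1,-0.33,0]
    - [1,-0.33,0]
  rotation:
    - [0,0,0]
    - [0,0,0]
    - [0,0,0]
    - [0,0,0]
    - [0,0,0]
  grip: [40,40,40,40,40]

```text
time: 91.2
eef_pos: [0.4135, 0.2422, 0.1582]
tcp_rot: [0.666, 0.746, 0.0, 0.0]
contact_force: [0.3, 0.2, -0.3]
opening: 0.466
```

Emit:
send_rows:
  translation:
    - [1,-0.33,0.5]
    - [1,-0.33,0.5]
    - [1,-0.33,0.6]
    - [0.93,-0.31,0.3]
    - [0,0,0]
  rotation:
    - [0,0,0]
    - [0,0,0]
    - [0,0,0]
    - [0,0,0]
    - [0,0,0]
  grip: [40,40,40,40,40]

```text
time: 91.82
eef_pos: [0.3608, 0.3549, 0.1001]
tcp_rot: [0.665, 0.746, -0.001, -0.0]
contact_force: [-0.7, -0.1, 0.2]
opening: 0.472
```

```bash
python3 -c "
from h import *
go(.3615,.3579,.0155,6.4)"
```

```text
t 91.83 p [360.8 354.9 100.1] psi 6.58 tilt 0.09 open 40.3 F [-0.7 -0.1  0.2]
  turn units(5deg) 0.04 ; units now [0.1  0.04 2.82] ; units after turn [0.1  0.03 2.82] q6 0.46
```

Emit:
send_rows:
  translation:
    - [0.06,0.02,0.8]
    - [0,0,0.9]
    - [0,0,0.8]
    - [0,0,0.27]
    - [0,0,0]
  rotation:
    - [0,0,0]
    - [0,0,0]
    - [0,0,0]
    - [0,0,0]
    - [0,0,0]
  grip: [40,40,40,40,40]

```text
time: 92.45
eef_pos: [0.3627, 0.3557, 0.0177]
tcp_rot: [0.667, 0.745, -0.0, 0.0]
contact_force: [0.2, -0.0, -0.4]
opening: 0.466
```

Emit:
send_rows:
  translation:
    - [0,0,0]
    - [0,0,0]
    - [0,0,0]
    - [0,0,0]
    - [0,0,0]
  rotation:
    - [0,0,0]
    - [0,0,0]
    - [0,0,0]
    - [0,0,0]
    - [0,0,0]
  grip: [20,8,8,8,8]

```text
time: 93.08
eef_pos: [0.3634, 0.3567, 0.0189]
tcp_rot: [0.666, 0.746, 0.001, 0.001]
contact_force: [0.1, -0.3, 6.4]
opening: 0.113
```

Emit:
send_rows:
  translation:
    - [0,0,0]
    - [0,0,0]
    - [0,0,0]
    - [0,0,0]
  rotation:
    - [0,0,0]
    - [0,0,0]
    - [0,0,0]
    - [0,0,0]
  grip: [8,8,8,8]

```text
time: 93.58
eef_pos: [0.3634, 0.3567, 0.0189]
tcp_rot: [0.666, 0.746, 0.001, 0.001]
contact_force: [-0.6, -2.1, 5.8]
opening: 0.116
```

Emit:
send_rows:
  translation:
    - [0,0,-0.3]
    - [0,0,-0.7]
    - [0,0,-1]
    - [0,0,-1]
    - [0,0,-1]
  rotation:
    - [0,0,0]
    - [0,0,0]
    - [0,0,0]
    - [0,0,0]
    - [0,0,0]
  grip: [8,8,8,8,8]

```text
time: 94.2
eef_pos: [0.3617, 0.3559, 0.1383]
tcp_rot: [0.666, 0.746, -0.0, -0.0]
contact_force: [0.4, 0.4, -0.9]
opening: 0.117
```

```bash
python3 -c "
from h import *
go(.51,.3,.135,-7.3)
go(.5087,-.297,.135,-7.3)"
```

```text
t 94.2 p [361.7 355.9 138.3] psi 6.42 tilt 0.04 open 10.0 F [ 0.4  0.4 -0.9]
  turn units(5deg) 2.74 ; units now [-2.41  4.7   0.11] ; units after turn [-1.22  5.14  0.11] q6 0.46
t 94.2 p [361.7 355.9 138.3] psi 6.42 tilt 0.04 open 10.0 F [ 0.4  0.4 -0.9]
  turn units(5deg) 2.74 ; units now [-22.18   2.44   0.11] ; units after turn [-20.97   7.63   0.11] q6 0.46
```

Emit:
send_rows:
  translation:
    - [0,0,0]
    - [0,0,0]
    - [0,0,0]
    - [-1,1,0]
    - [-1,1,0]
  rotation:
    - [0,0,1]
    - [0,0,1]
    - [0,0,0.74]
    - [0,0,0]
    - [0,0,0]
  grip: [8,8,8,8,8]

```text
time: 94.82
eef_pos: [0.414, 0.2885, 0.1374]
tcp_rot: [0.75, 0.661, -0.0, -0.0]
contact_force: [1.1, -0.2, 0.2]
opening: 0.116
```

Emit:
send_rows:
  translation:
    - [-1,1,0]
    - [-1,1,0]
    - [-1,1,0]
    - [-1,0.16,0]
    - [-1,0.16,0]
  rotation:
    - [0,0,0]
    - [0,0,0]
    - [0,0,0]
    - [0,0,0]
    - [0,0,0]
  grip: [8,8,8,8,8]

```text
time: 95.45
eef_pos: [0.4937, 0.1265, 0.1373]
tcp_rot: [0.751, 0.661, -0.0, -0.0]
contact_force: [-1.2, -0.2, -0.6]
opening: 0.116
```

Emit:
send_rows:
  translation:
    - [-1,0.16,0]
    - [-1,0.16,0]
    - [-1,0.16,0]
    - [-1,0.16,0]
    - [-1,0.16,0]
  rotation:
    - [0,0,0]
    - [0,0,0]
    - [0,0,0]
    - [0,0,0]
    - [0,0,0]
  grip: [8,8,8,8,8]

```text
time: 96.08
eef_pos: [0.4982, -0.025, 0.1374]
tcp_rot: [0.751, 0.661, -0.0, -0.0]
contact_force: [0.0, -0.4, -0.7]
opening: 0.118
```

Emit:
send_rows:
  translation:
    - [-1,0.16,0]
    - [-1,0.16,0]
    - [-1,0.16,0]
    - [-1,0.16,0]
    - [-1,0.16,0]
  rotation:
    - [0,0,0]
    - [0,0,0]
    - [0,0,0]
    - [0,0,0]
    - [0,0,0]
  grip: [8,8,8,8,8]

```text
time: 96.7
eef_pos: [0.5031, -0.1767, 0.1373]
tcp_rot: [0.751, 0.661, 0.0, -0.0]
contact_force: [-0.5, 0.1, -0.9]
opening: 0.119
```

Emit:
send_rows:
  translation:
    - [-1,0.16,0]
    - [-1,0.16,0]
    - [-1,0.16,0.4]
    - [-1,0.16,0.6]
    - [0,0,0.5]
  rotation:
    - [0,0,0]
    - [0,0,0]
    - [0,0,0]
    - [0,0,0]
    - [0,0,0]
  grip: [8,8,8,8,8]

```text
time: 97.32
eef_pos: [0.507, -0.299, 0.0919]
tcp_rot: [0.751, 0.66, 0.0, 0.0]
contact_force: [0.1, 0.2, -1.1]
opening: 0.115
```

Emit:
send_rows:
  translation:
    - [0,0,0]
    - [0,0,0]
  rotation:
    - [0,0,0]
    - [0,0,0]
  grip: [8,8]

```text
time: 97.58
eef_pos: [0.5075, -0.2966, 0.0927]
tcp_rot: [0.75, 0.661, 0.0, -0.0]
contact_force: [0.0, 0.0, -0.3]
opening: 0.115
```

```bash
python3 -c "
from h import *
go(.5087,-.298,.048,-7.3)"
```

```text
t 97.58 p [ 507.5 -296.6   92.7] psi -7.23 tilt 0.01 open 9.8 F [ 0.   0.  -0.3]
  turn units(5deg) 0.01 ; units now [-0.04  0.05  1.49] ; units after turn [-0.04  0.05  1.49] q6 -0.58
```

Emit:
send_rows:
  translation:
    - [-0.03,0.03,0.7]
    - [0,0,0.6]
    - [0,0,0.2]
    - [0,0,0]
  rotation:
    - [0,0,0]
    - [0,0,0]
    - [0,0,0]
    - [0,0,0]
  grip: [8,8,8,8]

```text
time: 98.08
eef_pos: [0.5076, -0.298, 0.0462]
tcp_rot: [0.751, 0.661, -0.0, -0.001]
contact_force: [-0.7, 0.3, 0.4]
opening: 0.112
```

Emit:
send_rows:
  translation:
    - [0,0,0.12]
    - [0,0,0]
  rotation:
    - [0,0,0]
    - [0,0,0]
  grip: [8,8]

```text
time: 98.32
eef_pos: [0.5083, -0.2987, 0.0441]
tcp_rot: [0.751, 0.661, 0.0, 0.0]
contact_force: [-0.3, 0.2, -0.5]
opening: 0.116
```

Emit:
send_rows:
  translation:
    - [0,0,0.08]
    - [0,0,0]
  rotation:
    - [0,0,0]
    - [0,0,0]
  grip: [8,8]

```text
time: 98.58
eef_pos: [0.508, -0.2985, 0.0414]
tcp_rot: [0.751, 0.661, -0.0, -0.0]
contact_force: [-0.2, -0.1, -0.2]
opening: 0.118
```

Emit:
send_rows:
  translation:
    - [0,0,0.09]
    - [0,0,0.05]
    - [0,0,0]
  rotation:
    - [0,0,0]
    - [0,0,0]
    - [0,0,0]
  grip: [8,8,8]

```text
time: 98.95
eef_pos: [0.5084, -0.2988, 0.0389]
tcp_rot: [0.751, 0.661, -0.0, -0.0]
contact_force: [-2.2, 2.0, 8.4]
opening: 0.117
```

Emit:
send_rows:
  translation:
    - [0,0,0.05]
    - [0,0,0]
  rotation:
    - [0,0,0]
    - [0,0,0]
  grip: [8,8]

```text
time: 99.2
eef_pos: [0.5084, -0.2989, 0.0389]
tcp_rot: [0.75, 0.661, -0.0, -0.001]
contact_force: [-5.6, 4.9, 15.6]
opening: 0.118
```

Seated at the expected height. Release, retreat, and take a final look.

Emit:
send_rows:
  translation:
    - [0,0,0]
    - [0,0,0]
    - [0,0,0]
    - [0,0,-0.4]
    - [0,0,-0.7]
  rotation:
    - [0,0,0]
    - [0,0,0]
    - [0,0,0]
    - [0,0,0]
    - [0,0,0]
  grip: [20,32,40,40,40]

```text
time: 99.82
eef_pos: [0.5076, -0.2982, 0.0686]
tcp_rot: [0.751, 0.661, -0.0, -0.001]
contact_force: [-0.4, -0.0, 0.1]
opening: 0.47
```

Emit:
send_rows:
  translation:
    - [0,0,-1]
    - [0,0,-1]
    - [0,0,-1]
    - [1,0,-0.5]
    - [1,0,0]
  rotation:
    - [0,0,0]
    - [0,0,0]
    - [0,0,0]
    - [0,0,0]
    - [0,0,0]
  grip: [40,40,40,40,40]

```text
time: 100.45
eef_pos: [0.5168, -0.2394, 0.1768]
tcp_rot: [0.751, 0.66, 0.001, 0.002]
contact_force: [-0.6, -0.0, 0.4]
opening: 0.468
```

Emit:
send_rows:
  translation:
    - [1,0,0]
    - [1,0,0]
    - [1,0,0]
    - [1,0,0]
    - [1,0,0]
  rotation:
    - [0,0,0]
    - [0,0,0]
    - [0,0,0]
    - [0,0,0]
    - [0,0,0]
  grip: [40,40,40,40,40]

```text
time: 101.08
eef_pos: [0.535, -0.0893, 0.1746]
tcp_rot: [0.751, 0.661, 0.0, 0.0]
contact_force: [-0.1, 0.8, -1.0]
opening: 0.465
```

Emit:
send_rows:
  translation:
    - [1,0,0]
    - [1,0,0]
    - [1,0,0]
    - [1,0,0]
    - [0,0,0]
  rotation:
    - [0,0,0]
    - [0,0,0]
    - [0,0,0]
    - [0,0,0]
    - [0,0,0]
  grip: [40,40,40,40,40]

```text
time: 101.7
eef_pos: [0.5501, 0.0303, 0.1744]
tcp_rot: [0.75, 0.662, 0.0, 0.0]
contact_force: [-0.1, 0.3, 0.4]
opening: 0.467
```

```bash
python3 -c "
from h import *
d=cam('top');print(ctrl.get_state()['time'],ctrl.get_state()['eef_pos'])
for c in('yellow','red','blue'):
    for u,v,A,(r,k) in blobs(d,c):
        w=rect(d,k,.030)
        if A<900 and -340<w[1]<-200 and w[0]>300: print(c,w)
d=cam('scene')
im=d['image'];u,v=map(int,proj(d,(.52,-.22,.05)));cv2.imwrite('pics/f1.png',cv2.resize(im[v-45:v+55,u-65:u+75],None,fx=5.5,fy=5.5,interpolation=cv2.INTER_CUBIC))
"
```

```text
101.75 [0.55006904 0.02927837 0.17432716]
yellow [ 629.5 -289.1  118.2   68.7   82.3]
red [ 508.2 -295.9  117.7   66.6   82.7]
blue [ 390.2 -274.1  115.7   65.6   88.1]
```

View pics/f1.png

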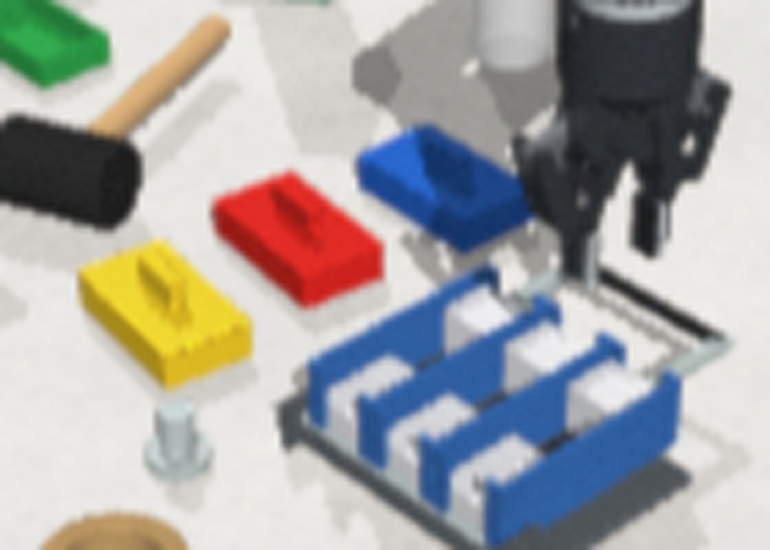

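```bash
python3 -c "
from h import *
s=ctrl.get_state();print(s['time'],np.abs(s['dq']).max(),s['contact_force']);print(ticket.sign_off())"
```

```text
101.8 0.01973518020829439 [-0.0493172  -0.17056597  0.91800746]
the job is handed in; nothing more can be done
None
```

I handed the job in at 101.8 s of robot time. No verdict is reported, but my last checks found nothing wrong.

- **Turning:** all three reflectors went lens down onto the shelf, one to a lane. I lifted the tray to about 1.08 rad; at 1.01 rad they had still not toppled. A picture then showed all three lens up on the lower floor, and I lowered the tray again.
- **Boxing:** each reflector went lens up into the box of its own colour. A picture before the lids went on showed the red and blue ones lying in place. The arm hid most of the yellow one, and a later view showed it in its box.
- **Lids:** each lid went down to the height expected for fully seated, and I pressed it further, to at least 9 N on yellow, 16 N on red and 25 N on blue. After I let go, the top camera outlines matched the boxes to within about 1 mm, and the tray looked level. The mallet and die looked undisturbed. I did not measure the other bystanders at the end.
- **Disturbances:** the red lid was knocked about 27 mm during the run, so I located it again before picking it up. I noticed no grip slackening.
- **Disagreements:** the two cameras differed by 1–2 mm on the lid positions, and I averaged them. The blue lid in the last picture was partly in shadow and close to the gripper, so for that one I rely mainly on the seating height and press force.

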